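Load the milling-ball tray and hold it over the static eliminator

TASK

Pick up the white cup and pour its six small milling balls into the deep well of the blue carrying tray, then stand the empty cup upright on the worktop and let go of it. Then lift the tray by its black upright grip, keeping it level enough that the big steel ball never leaves its yellow ring, and carry it to the white static eliminator. Finish while still holding the tray there, level and still, about 10 cm above the middle of the grille, never touching the eliminator with it; leave the petri dish, the brown dropper bottle and the stapler alone.

Things in the scene. Friction and masses are not known exactly. Their poses are not given: they have to be found in the camera images.
- cup_mid (a point): Centre (35 mm above the underside, on the axis) of a loose white round open cup, 70 mm high, outside diameter 52 mm at the foot, 54.5 mm at mid-height, 57 mm just below the rim and 60 mm at the rim, walls 3 mm, floor 4 mm; 48 to 78 g. z axis points up out of the mouth. Starts upright on the worktop with the six small balls in it. May be gripped round the body
- tray_grip (a point): Grip point of the loose blue tray on its black upright grip, 76 mm above the tray's underside, over its centre. The grip is 16 mm thick (tray y), 44 mm wide (tray x), from 54 to 98 mm above the underside, on a 10 mm thick stem. Axes of the tray, z up
- well (a point): Centre of the inner floor of the tray's deep well, 56 mm to +y from the tray's centre, 4 mm above the underside; the well is 104 mm (x) by 82 mm (y) inside and 35 mm deep, walls 3 mm, their tops 39 mm above the tray's underside. Axes of the tray
- seat (a point): Centre of the big ball's seat on the tray's open deck, 55 mm to -y from the tray's centre, 4 mm above the underside, ringed by a yellow bead of 16 mm radius, 3.5 mm high. Axes of the tray; the ball would roll out over the bead at about 37 degrees of tilt
- bigball_center (a point): Centre of the loose steel ball, 30 mm diameter, 110 g, resting in the seat with a few mm of play
- grille (a point): Centre of the round steel grille on top of the white static eliminator, a fixed square box 150 by 150 mm; the grille is 46 mm above the worktop, 122 mm diameter, and is the highest part. z up
- tray: The loose blue carrying tray, 110 (x) by 200 mm (y), floor 4 mm thick, 0.18 to 0.29 kg empty; deep well on the +y side of the upright grip, big ball on the open deck on the -y side. Origin at the centre of its underside, z up
- cup: The white cup; origin at the centre of its underside, z up
- blower: The static eliminator; origin at the centre of its underside, on the worktop, front (knob and switch) to -x
- petri: Bystander: petri dish with pink contents, 57 mm diameter, 14 mm high, origin under its centre; leave alone
- dropper: Bystander: small brown bottle with black cap, 30 mm diameter, 68 mm high, origin under its centre; leave alone
- stapler: Bystander: black stapler, 32 by 137 mm (x, y), 44 mm high, origin under its centre; leave alone
- seat_ball (a point): Where the big ball's centre is when it lies in the middle of its seat: 15 mm above the seat. Axes of the tray
- ball0_center (a point): Centre of one of the six loose small milling balls, reddish brown, 15 mm diameter, 11 g, in the cup at the start
- ball1_center (a point): Centre of one of the six loose small milling balls, reddish brown, 15 mm diameter, 11 g, in the cup at the start
- ball2_center (a point): Centre of one of the six loose small milling balls, reddish brown, 15 mm diameter, 11 g, in the cup at the start
- ball3_center (a point): Centre of one of the six loose small milling balls, reddish brown, 15 mm diameter, 11 g, in the cup at the start
- ball4_center (a point): Centre of one of the six loose small milling balls, reddish brown, 15 mm diameter, 11 g, in the cup at the start
- ball5_center (a point): Centre of one of the six loose small milling balls, reddish brown, 15 mm diameter, 11 g, in the cup at the start
Things that resemble listed ones, but are neither listed nor needed, are in the scene too. Of the things that look like the part that bears bigball_center, the smallest one is meant.

How it is judged:
By the outcome, as a careful person would: the job done as asked, in the order asked, and still so for the second after the job is handed in, while the arm keeps its last pose, push and grip.
It also fails if it takes over 72 s, if anything falls off the work surface, if the arm or the gripper's body presses on something with over 40 N, if the wrist force passes 120 N, or if a joint passes its speed limit or range.

ROBOT

A 7-joint arm with a two-finger parallel gripper is mounted at the origin on a cart in front of the work surface, level with it; the furniture and walls round the work are solid. World frame = base frame: x ahead of the robot, y to its left, z up, the work surface at z = 0. Lengths are in m, angles in rad, forces in N, time in s.
With the tool pointing down it reaches from about 0.425 to 0.95 m from the base axis. Payload 4.7 kg.
Tool frame: the origin (TCP) lies between the finger pads; the fingertips stand 8 mm ahead of it and the grasp point (between the pads) lies 11 mm behind it (ctrl.tcp_to_tips is the distance from the TCP to the fingertips, in m); z points along the fingers, y is the direction in which the jaws open and shut (so a half turn about z gives the same grasp; the last joint's range is limited). The gripper opens to 85 mm and grips with 20 to 120 N. Pads are 22 mm wide; open, the fingers measure 114 mm over their backs; the gripper's body (76 mm by 85 mm) begins 54 mm behind the grasp point. The pads swing forward as they close: fully open they stand 13 mm farther back than shut.
Start: joints at [-1.319, 0.469, -0.049, 1.532, 0.024, 1.141, -0.082], TCP at [0.187, 0.649, 0.239] pointing down, gripper open.
Joint ranges: [-2.59, 2.59], [-0.33, 1.99], [-1.39, 1.29], [0.1, 2.45], [-1.04, 4.18], [0.21, 1.99], [-2.66, 2.66]. Speed limits (rad/s): [2.57, 2.57, 3.14, 3.14, 3.14, 3.14, 3.14].

INTERFACE

Orientations are given as a 3x3 rotation matrix whose columns are the frame's x, y, z axes.
In Python, from cell import monitor, viewer, ctrl gives the robot as it stands.
- The arm moves only by the tool move_arm, never from a script. Its argument "deltas" is a list of rows, each a list of 7 numbers: the finger opening in mm, from 0 to 85.4, then the shift along the tool's x, y, z in mm, then the turn, a rotation vector about the tool's x, y, z in rad. In form: [[fingers, tx, ty, tz, ax, ay, az], ...]. A call has exactly 5 rows; each row shifts and turns the commanded pose from where the row before left it, along the tool's axes as they then stand; what a row does not reach is not made up. A row lasts 1/8 s, in which the tool goes at most 62.5 mm and 10.7 degrees, less where a joint would pass 70% of its speed; a pose out of reach is approached as far as the arm can. A call is refused whole if a number of a shift passes 62.5 or a number of a turn 0.188, either way. A call with a gripper value outside its range is refused whole. The fingers move at their own pace and stop on an object; the grip force is fixed at half the most. Time passes only in rows, so rows that do not move let the fingers close, or fill a call up. It gives the time, the measured TCP pose, the force and the opening at its end, in the units of the state.
- monitor.observe(): the state, without advancing time (a new reading comes with each control period).
- viewer.grab_frame(name): name is "scene" or "side" or "wrist"; returns a dict with "img" (420x560x3 uint8, blue, green, red), "mtx" (3x3 intrinsics, pixels), "eye" and "orientation" of the camera in the world. Camera axes: x right, y up, looking along -z (the intrinsics and any distortion apply to the point x, -y, -z); pixel columns grow to the right and rows downward; lengths in m; the calibration is good to about 2 mm. A picture is of the moment at which its call begins. There is no depth.
- ctrl.hand_in(): hands the job in, once; it reports no verdict.
The state is a dict: "time_s": time; "q": joint angles; "qvel": joint speeds; "joint_efforts": joint torques, N m; "position": TCP position; "tool_rot": TCP orientation; "ft_force": force on the tool from outside, world axes, zero at the start; "wrist_torque": the same for the moment, N m; "width": finger opening in m.
Only numpy, scipy, OpenCV 4.12 (cv2) and the standard library are available. Lean on these libraries where they do the work, as an engineer would, in place of code of your own. Each camera call takes 0.05 s, during which the arm holds its last target.

## Working session

There is one attempt and no reset: what is moved stays moved. The work goes in short steps, Python scripts to look and compute and a tool call to move; the robot and the scene stay as the last step left them, time stands still between calls to the robot, and variables do not carry over. Pictures are saved under pics/ and viewed, and the job is handed in when it is done.

Besides the shell and the picture viewer there is one more tool, called after "Request:" in YAML: its name, and indented under it one key for each argument. move_arm: Moves the arm, as the interface text tells. Its arguments: {"type":"object","properties":{"deltas":{"type":"array"}},"required":["deltas"]}

```bash
ls; mkdir -p pics
python3 - <<'E'
from cell import monitor, viewer, ctrl
import cv2
s=monitor.observe(); print(s['time_s'],s['position'],s['tool_rot'],s['width'],s['ft_force'])
print(ctrl.tcp_to_tips)
for n in ('scene','side','wrist'):
    f=viewer.grab_frame(n); cv2.imwrite(f'pics/{n}0.png',f['img']); print(n,f['mtx'],f['eye'],f['orientation'],[k for k in f])
E
```

```text
pics
0.0 [0.18688454 0.64802951 0.23822809] [[-9.60853338e-01  2.77057122e-01 -4.62090859e-04]
 [ 2.77057494e-01  9.60851433e-01 -1.91550842e-03]
 [-8.67045871e-05 -1.96854840e-03 -9.99998059e-01]] 0.08504143215370825 [ 0.08982616 -0.00898692 -0.00891704]
0.008
scene [[510.87778729   0.         277.53256448]
 [  0.         510.87778729 214.88864125]
 [  0.           0.           1.        ]] [0.01001863 0.66345051 0.96815773] [[-0.77540689  0.45728167 -0.43547402]
 [-0.63139158 -0.57175182  0.52387453]
 [-0.00942484  0.68117055  0.7320641 ]] ['img', 'mtx', 'eye', 'orientation']
side [[393.65620965   0.         276.75671477]
 [  0.         393.65620965 209.29167811]
 [  0.           0.           1.        ]] [ 0.28942188 -0.28322614  0.81322615] [[ 0.80352464  0.51285603 -0.30220333]
 [-0.59518491  0.70083481 -0.39317362]
 [ 0.01015315  0.49579155  0.8683822 ]] ['img', 'mtx', 'eye', 'orientation']
wrist [[334.48247626   0.         281.23350954]
 [  0.         334.48247626 203.41109016]
 [  0.           0.           1.        ]] [0.10694166 0.66990428 0.37259241] [[ 0.27741461 -0.90815017 -0.31353534]
 [ 0.96074846  0.26158692  0.09238336]
 [-0.00188122 -0.32685709  0.9450719 ]] ['img', 'mtx', 'eye', 'orientation']
```

View pics/scene0.png

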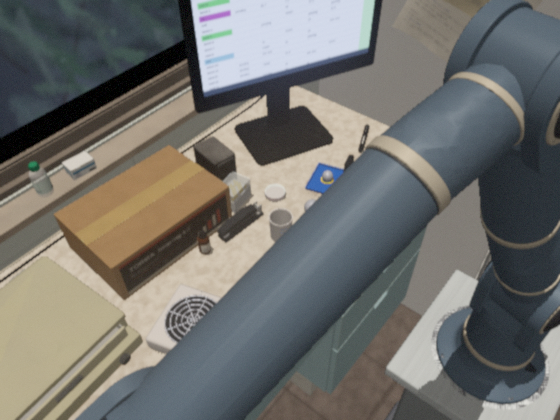

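View pics/side0.png

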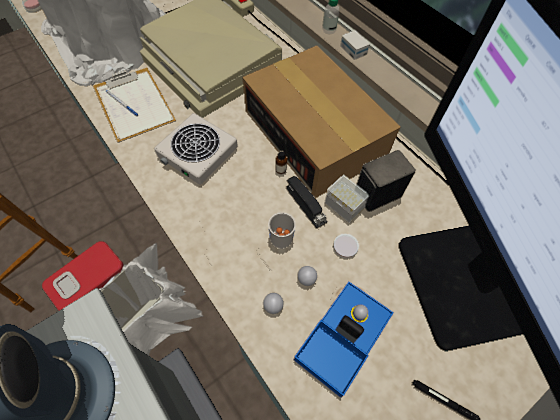

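View pics/wrist0.png

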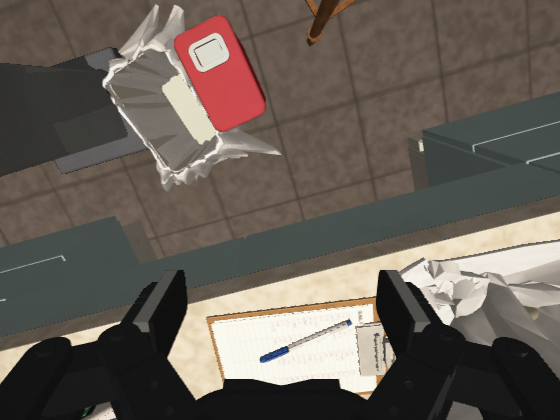

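```bash
cat > h.py <<'E'
from cell import monitor, viewer, ctrl
import cv2, numpy as np
def grab(n,save=None):
    f=viewer.grab_frame(n)
    if save: cv2.imwrite(f'pics/{save}.png',f['img'])
    return f
def proj(f,p):
    p=np.atleast_2d(p); c=(p-f['eye'])@np.array(f['orientation'])
    c=c*[1,-1,-1]; u=c@np.array(f['mtx']).T
    return u[:,:2]/u[:,2:]
def ray(f,px,z):
    d=np.linalg.inv(f['mtx'])@[px[0],px[1],1]; d=np.array(f['orientation'])@(d*[1,-1,-1])
    e=np.array(f['eye']); return e+d*(z-e[2])/d[2]
def crop(f,name,x0,y0,x1,y1,k):
    cv2.imwrite(f'pics/{name}.png',cv2.resize(f['img'][y0:y1,x0:x1],None,fx=k,fy=k,interpolation=cv2.INTER_CUBIC))
E
python3 - <<'E'
from h import *
f=grab('side')
crop(f,'c1',230,190,420,400,2.8) if 0 else crop(f,'c1',240,200,410,400,3)
crop(f,'c2',140,100,260,200,5)
E
```

```text
(no output)
```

View pics/c1.png

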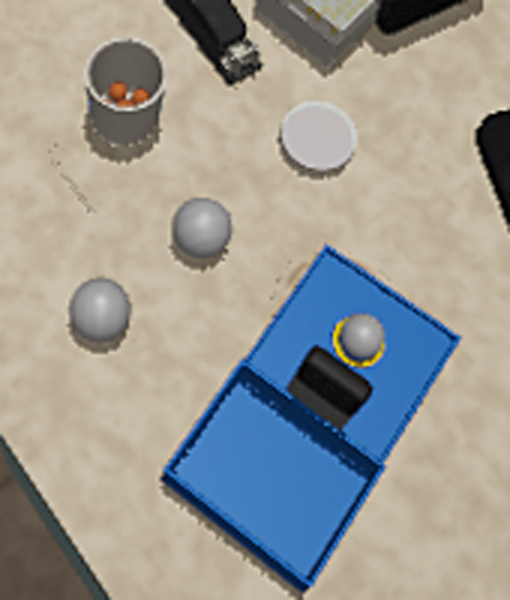

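View pics/c2.png

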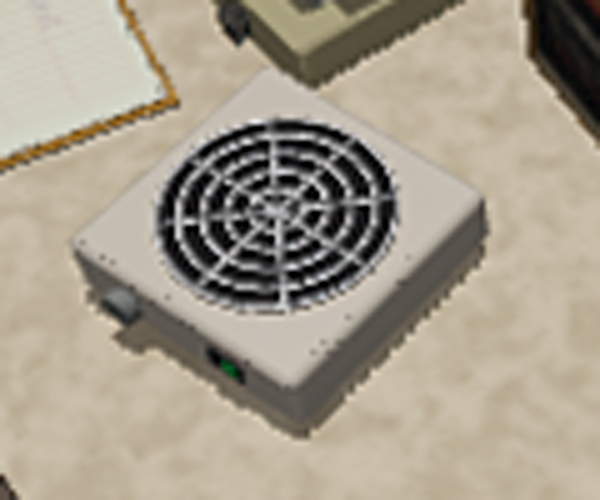

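```bash
cat > m.py <<'E'
from h import *
from scipy.optimize import least_squares
f=grab('side')
P=lambda l: np.array(l,float)/3+[240,200]
rim=P([(165,478),(307,586),(383,466),(244,368)])
# order: which is +x? x = right of +y seen from above: y toward lower-left, x = y rotated -90
obj=np.array([[-55,100,39],[55,100,39],[55,12,39],[-55,12,39]])/1000.
dk=np.array([[-55,-100,4],[55,-100,4]])/1000.; dkp=P([(327,249),(459,340)])
def T(v,o):
    c,s=np.cos(v[2]),np.sin(v[2]); return o@np.array([[c,s,0],[-s,c,0],[0,0,1]])+[v[0],v[1],0]
def best(o,px):
    rs=[least_squares(lambda v:(proj(f,T(v,o))-px).ravel(),[.6,-.2,a]) for a in (0,1.5,3,-1.5)]
    return min(rs,key=lambda r:r.cost)
for nm,o in (('asis',obj),('mirror',obj*[-1,1,1])):
    r=best(o,rim); print(nm,r.x,r.cost,np.degrees(r.x[2]))
    o2=np.vstack([o,dk*([1,1,1] if nm=='asis' else [-1,1,1])]); r2=best(o2,np.vstack([rim,dkp])); print(r2.x,r2.cost,(r2.fun.reshape(-1,2)).round(1).tolist(), np.degrees(r2.x[2]))
    v=r2.x; print('grip',T(v,np.array([[0,0,.098]])),'proj',(proj(f,T(v,np.array([[0,0,.098],[0,-.055,.019],[-.022,0,.098],[.022,0,.098]])))-[240,200])*3)
# cup: rim centre z .07 
for nm,px,z in (('cuprim',(125.5,75),.07),('ball',(362,337),.019),('b1',(202,228),.02),('b2',(100,308),.02),('petri',(318,136),.014)): print(nm,ray(f,P(px),z))
print('rimL/R',ray(f,P((87,78)),.07),ray(f,P((165,78)),.07),'T/B',ray(f,P((125,39)),.07),ray(f,P((125,110)),.07))
q=lambda a:np.array(a)/5+[140,100]
print('grille',ray(f,q((277,212)),.046),'ext',ray(f,q((155,215)),.046),ray(f,q((400,205)),.046),ray(f,q((280,118)),.046),ray(f,q((280,310)),.046))
print('blower corners',[ray(f,q(a),.044).round(3).tolist() for a in((72,243),(293,388),(485,200),(265,68))])
print('dropper',ray(f,(281,155),.068),'stapler ends',ray(f,(291,180),.03),ray(f,(321,222),.03))
print('monitor base',ray(f,(437,346),.01),ray(f,(402,240),.01),'greyboxes',ray(f,(340,215),0.),ray(f,(372,205),0.))
E
python3 m.py
```

```text
asis [ 0.3998138  -0.25249346 -1.45690755] 4360.353515578468 -83.47465372501654
[ 0.50768881 -0.22741265 -4.36240203] 10129.423510930412 [[51.8, 35.4], [-47.7, -36.5], [-49.1, -36.1], [47.7, 29.1], [40.8, 24.7], [-49.7, -33.7]] -249.94722471407533
grip [[ 0.50768881 -0.22741265  0.098     ]] proj [[334.97508391 366.92288585]
 [352.75467352 327.31336117]
 [367.68236216 387.56986806]
 [302.80274847 346.61359469]]
mirror [ 0.50547847 -0.23219355 -4.41988371] 9.534234371769797 -253.2406825669342
[ 0.50590761 -0.23294995  1.85343759] 10.64880291202555 [[-1.2, -1.3], [1.4, 2.3], [1.4, 0.9], [-1.0, -2.4], [-1.1, -0.5], [0.2, 0.4]] 106.19415162181853
grip [[ 0.50590761 -0.23294995  0.098     ]] proj [[338.95658656 376.24283676]
 [361.13556421 338.60796241]
 [370.60445426 399.13102536]
 [307.88173844 353.76906409]]
cuprim [0.53389076 0.01600445 0.07      ]
ball [ 0.5599357  -0.21715235  0.019     ]
b1 [ 0.52090896 -0.09302275  0.02      ]
b2 [ 0.42904401 -0.09650819  0.02      ]
petri [ 0.63697239 -0.08664559  0.014     ]
rimL/R [0.51048086 0.03019233 0.07      ] [ 0.55501835 -0.00243743  0.07      ] T/B [0.55114329 0.03958787 0.07      ] [ 0.5171166  -0.00576046  0.07      ]
grille [0.5073098  0.33668491 0.046     ] ext [0.45764984 0.37049048 0.046     ] [0.55891066 0.30461523 0.046     ] [0.53995529 0.3887094  0.046     ] [0.47768028 0.28395247 0.046     ]
blower corners [[0.417, 0.381, 0.044], [0.46, 0.243, 0.044], [0.596, 0.284, 0.044], [0.552, 0.425, 0.044]]
dropper [0.64493767 0.1671496  0.068     ] stapler ends [0.63756912 0.11613847 0.03      ] [ 0.62280355 -0.01395716  0.03      ]
monitor base [ 0.63908855 -0.35490514  0.01      ] [ 0.74962406 -0.15068412  0.01      ] greyboxes [ 0.68383338 -0.01580085  0.        ] [ 0.76402425 -0.0405286   0.        ]
```

```bash
cat >> h.py <<'E'
from scipy.spatial.transform import Rotation as Ro, Slerp
def plan(p,R,n,w,start=None):
    s=monitor.observe(); cp=np.array(s['position']); cR=np.array(s['tool_rot'])
    if start: cp,cR=start
    p0=cp.copy(); sl=Slerp([0,1],Ro.from_matrix([cR,R])); rows=[]
    for i in range(1,n+1):
        gp=p0+(np.array(p)-p0)*i/n; gR=sl(i/n).as_matrix()
        d=np.round(cR.T@(gp-cp)*1000); a=np.round(Ro.from_matrix(cR.T@gR).as_rotvec(),2)
        rows.append([w]+[int(x) for x in d]+[float(x)+0. for x in a])
        cp=cp+cR@d/1000; cR=cR@Ro.from_rotvec(a).as_matrix()
    for i in range(0,n,5): print(rows[i:i+5])
    print('end',cp.round(4)); return cp,cR
def frame(z,y):
    z=np.array(z,float)/np.linalg.norm(z); y=np.array(y,float); y-=z*(y@z); y/=np.linalg.norm(y)
    return np.array([np.cross(y,z),y,z]).T
def st():
    s=monitor.observe(); print('t',round(s['time_s'],2),'p',np.round(s['position'],4),'q',np.round(s['q'],3),'w',round(s['width'],4),'F',np.round(s['ft_force'],1)); print(np.round(s['tool_rot'],3).tolist()); return s
E
python3 - <<'E'
from h import *
plan([.52,-.01,.30],frame([0,0,-1],[1,0,0]),15,85)
E
```

```text
[[85, -33, -36, -4, 0.0, 0.0, 0.09], [85, -37, -33, -4, 0.0, 0.0, 0.08], [85, -39, -30, -4, 0.0, 0.0, 0.09], [85, -42, -26, -4, 0.0, 0.0, 0.08], [85, -43, -23, -4, 0.0, 0.0, 0.09]]
[[85, -46, -18, -4, 0.0, 0.0, 0.09], [85, -47, -15, -4, 0.0, 0.0, 0.08], [85, -48, -11, -4, 0.0, 0.0, 0.09], [85, -49, -6, -4, 0.0, 0.0, 0.08], [85, -49, -3, -4, 0.0, 0.0, 0.09]]
[[85, -49, 2, -5, 0.0, 0.0, 0.09], [85, -49, 6, -4, 0.0, 0.0, 0.08], [85, -48, 10, -4, 0.0, 0.0, 0.09], [85, -47, 15, -4, 0.0, 0.0, 0.08], [85, -45, 18, -4, 0.0, 0.0, 0.09]]
end [ 0.5201 -0.0095  0.3003]
```

Request:
move_arm:
  deltas:
    - [85,-33,-36,-4,0.0,0.0,0.09]
    - [85,-37,-33,-4,0.0,0.0,0.08]
    - [85,-39,-30,-4,0.0,0.0,0.09]
    - [85,-42,-26,-4,0.0,0.0,0.08]
    - [85,-43,-23,-4,0.0,0.0,0.09]

```text
time_s: 0.88
position: [0.2983, 0.4274, 0.2595]
tool_rot: [[-0.756, 0.655, 0.0], [0.655, 0.756, 0.0], [0.0, 0.0, -1.0]]
ft_force: [0.8, -0.6, 0.6]
width: 0.0849
```

Request:
move_arm:
  deltas:
    - [85,-46,-18,-4,0.0,0.0,0.09]
    - [85,-47,-15,-4,0.0,0.0,0.08]
    - [85,-48,-11,-4,0.0,0.0,0.09]
    - [85,-49,-6,-4,0.0,0.0,0.08]
    - [85,-49,-3,-4,0.0,0.0,0.09]

```text
time_s: 1.5
position: [0.4097, 0.2078, 0.2796]
tool_rot: [[-0.414, 0.91, 0.0], [0.91, 0.414, 0.001], [0.0, 0.001, -1.0]]
ft_force: [0.6, 0.2, 0.2]
width: 0.0851
```

Request:
move_arm:
  deltas:
    - [85,-49,2,-5,0.0,0.0,0.09]
    - [85,-49,6,-4,0.0,0.0,0.08]
    - [85,-48,10,-4,0.0,0.0,0.09]
    - [85,-47,15,-4,0.0,0.0,0.08]
    - [85,-45,18,-4,0.0,0.0,0.09]

```text
time_s: 2.12
position: [0.5206, -0.0107, 0.3006]
tool_rot: [[0.003, 1.0, 0.001], [1.0, -0.003, 0.001], [0.001, 0.001, -1.0]]
ft_force: [-0.3, 1.1, 0.6]
width: 0.0849
```

Run:
```python
from h import *
st()
grab('wrist','w1');grab('side','s1');grab('scene','e1')
```

```text
t 2.12 p [ 0.5206 -0.0107  0.3006] q [-0.552  0.169  0.57   1.841 -0.1    1.159  0.048] w 0.0849 F [-0.3  1.1  0.6]
[[0.003, 1.0, 0.001], [1.0, -0.003, 0.001], [0.001, 0.001, -1.0]]
```

View pics/w1.png

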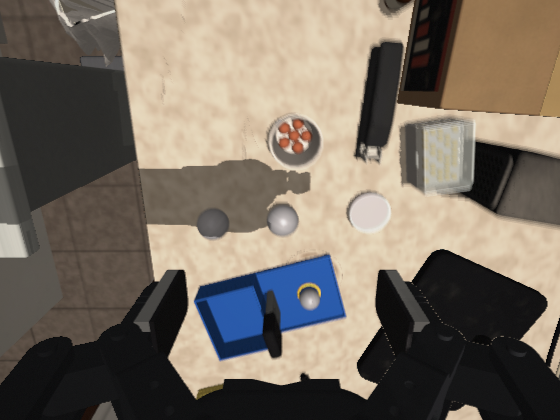

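View pics/e1.png

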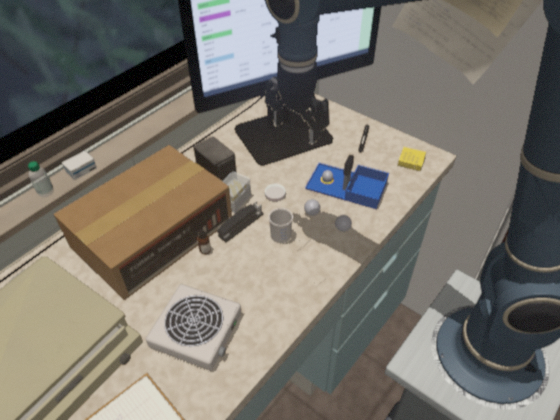

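Run:
```python
import cv2
a=cv2.imread('pics/w1.png'); cv2.imwrite('pics/w1c.png',cv2.resize(a[230:370,185:355],None,fx=4,fy=4,interpolation=cv2.INTER_CUBIC))
a=cv2.imread('pics/e1.png'); cv2.imwrite('pics/e1c.png',cv2.resize(a[140:270,230:400],None,fx=4,fy=4,interpolation=cv2.INTER_CUBIC))
```

```text
(no output)
```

View pics/w1c.png

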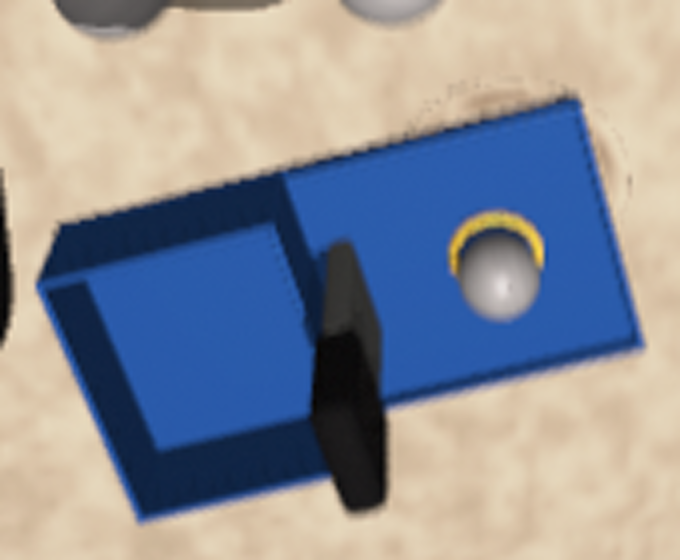

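View pics/e1c.png

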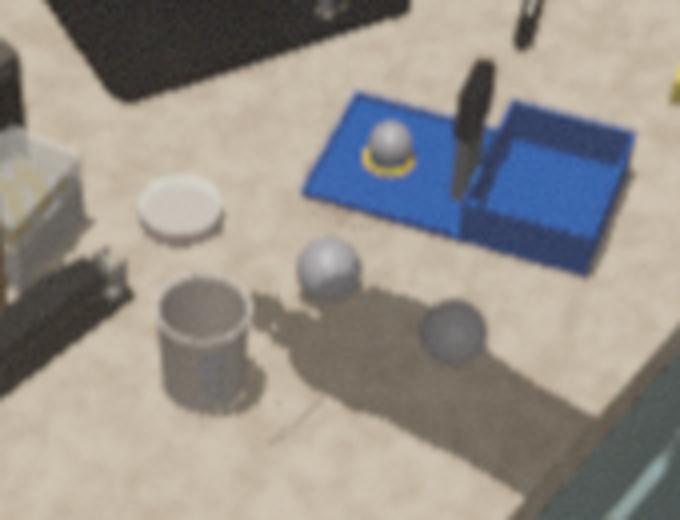

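```bash
cat > m2.py <<'E'
from h import *
from scipy.optimize import least_squares
W=grab('wrist');S=grab('side');E=grab('scene')
w=lambda a:(a[0]/4+185,a[1]/4+230); e=lambda a:(a[0]/4+230,a[1]/4+140); s=lambda a:(a[0]/3+240,a[1]/3+200)
obs=[(W,(55,100,39),w((38,287))),(W,(55,12,39),w((277,221))),(W,(-55,100,39),w((140,522))),(W,(55,-100,4),w((578,98))),(W,(-55,-100,4),w((643,348))),(W,(55,100,0),w((62,225))),(W,(-52,97,4),w((157,450))),(W,(0,-55,19),w((498,277))),
(E,(-55,100,39),e((634,134))),(E,(55,100,39),e((588,248))),(E,(55,12,39),e((463,209))),(E,(-55,12,39),e((513,102))),(E,(55,-100,4),e((304,192))),(E,(-55,-100,4),e((357,94))),
(S,(55,100,39),s((165,478))),(S,(-55,100,39),s((307,586))),(S,(-55,12,39),s((383,466))),(S,(55,12,39),s((244,368))),(S,(55,-100,4),s((327,249))),(S,(-55,-100,4),s((459,340)))]
def T(v,o):
    c,q=np.cos(v[2]),np.sin(v[2]); return np.atleast_2d(o)@np.array([[c,q,0],[-q,c,0],[0,0,1]])+[v[0],v[1],0]
def res(v): return np.concatenate([(proj(f,T(v,np.array(o)/1000.))-p).ravel() for f,o,p in obs])
r=least_squares(res,[.505,-.233,1.85],loss='soft_l1'); print(r.x,np.degrees(r.x[2])); print(res(r.x).reshape(-1,2).round(1).tolist())
for nm,o in (('well',(0,56,39)),('grip',(0,0,76)),('ball',(0,-55,19))): print(nm,T(r.x,np.array(o)/1000.).round(4))
# cup triangulation of rim centre: W, E, S
def tri(l):
    return least_squares(lambda p:np.concatenate([(proj(f,p)[0]-q) for f,q in l]),[.53,0,.05])
t=tri([(W,(295,140)),(E,e((204,313))),(S,s((125.5,75)))]); print('cup rim',t.x,t.fun.round(1))
t=tri([(E,e((329,270))),(S,s((202,228)))]);print('b1',t.x,t.fun.round(1))
t=tri([(E,e((453,333))),(S,s((100,308)))]);print('b2',t.x,t.fun.round(1))
t=tri([(E,(194,320)),(S,(195.4,142.4))]);print('grille',t.x,t.fun.round(1))
E
python3 m2.py
```

```text
[ 0.50887697 -0.23456397  1.84756514] 105.85768506815091
[[-1.7, -1.2], [-1.2, 0.0], [-0.6, 0.1], [-0.3, -1.7], [0.2, -2.7], [-1.2, -1.3], [0.1, -0.8], [-0.1, -1.4], [1.5, -2.2], [1.9, -4.0], [0.2, -3.5], [0.3, -2.6], [-0.6, -1.1], [0.1, -1.4], [0.5, -1.9], [2.9, 1.9], [3.0, 0.8], [0.8, -2.8], [0.8, -0.6], [2.0, 0.4]]
well [[ 0.455  -0.2499  0.039 ]]
grip [[ 0.5089 -0.2346  0.076 ]]
ball [[ 0.5618 -0.2195  0.019 ]]
cup rim [0.53681088 0.01644618 0.06276834] [-0.3 -0.8  0.1 -0.9  0.9  0.7]
b1 [ 0.52166516 -0.09248262  0.01792018] [ 0.1  0.   0.  -0.1]
b2 [ 0.42901997 -0.09628503  0.01877576] [-0.1 -0.1 -0.1  0.1]
grille [0.50867871 0.34076126 0.04090464] [-0. -0. -0.  0.]
```

Request:
move_arm:
  deltas:
    - [85,0,0,0,0,-0.15,0]
    - [85,0,0,0,0,-0.15,0]
    - [85,0,0,0,0,-0.15,0]
    - [85,0,0,0,0,-0.15,0]
    - [85,0,0,0,0,0,0]

```text
time_s: 3.05
position: [0.5196, -0.0049, 0.2985]
tool_rot: [[-0.009, 1.0, 0.002], [0.826, 0.008, -0.564], [-0.564, -0.004, -0.826]]
ft_force: [0.2, 0.6, -0.6]
width: 0.085
```

Run:
```python
from h import *
st()
```

```text
t 3.05 p [ 0.5196 -0.0049  0.2985] q [-0.84   0.268  0.561  1.863  0.455  1.262 -0.46 ] w 0.085 F [ 0.2  0.6 -0.6]
[[-0.009, 1.0, 0.002], [0.826, 0.008, -0.564], [-0.564, -0.004, -0.826]]
```

```bash
cat > g.py <<'E'
from h import *
a=np.radians(10); c=np.cos(np.radians(30)); z=np.array([np.sin(a)*c,-np.cos(a)*c,-.5]); R=frame(z,[np.cos(a),np.sin(a),0])
C=np.array([.535,.016,.045]);
E
python3 - <<'E'
from g import *
e=plan(C+z*(.011-.12)+[0,0,.02],R,5,85)
plan(C+z*.011,R,5,85,e)
E
```

```text
[[85, 39, 0, 17, -0.03, -0.09, -0.02], [85, 40, 1, 13, -0.02, -0.09, -0.02], [85, 42, 1, 9, -0.03, -0.09, -0.03], [85, 42, 2, 6, -0.02, -0.09, -0.02], [85, 42, 3, 2, -0.03, -0.09, -0.02]]
end [0.5189 0.1092 0.1196]
[[85, 4, 0, 26, 0.0, 0.0, 0.0], [85, 3, 0, 26, 0.0, 0.0, 0.0], [85, 4, -1, 26, 0.0, 0.0, 0.0], [85, 3, 0, 26, 0.0, 0.0, 0.0], [85, 4, 0, 26, 0.0, 0.0, 0.0]]
end [0.5365 0.0069 0.0393]
```

Request:
move_arm:
  deltas:
    - [85,39,0,17,-0.03,-0.09,-0.02]
    - [85,40,1,13,-0.02,-0.09,-0.02]
    - [85,42,1,9,-0.03,-0.09,-0.03]
    - [85,42,2,6,-0.02,-0.09,-0.02]
    - [85,42,3,2,-0.03,-0.09,-0.02]

```text
time_s: 3.68
position: [0.5217, 0.1053, 0.1207]
tool_rot: [[-0.076, 0.986, 0.15], [0.491, 0.168, -0.855], [-0.868, 0.008, -0.497]]
ft_force: [0.3, 0.3, 1.3]
width: 0.0851
```

Run:
```python
from h import *
from g import *
st(); plan(C+z*.011,R,10,85)
grab('wrist','w2');grab('side','s2')
```

```text
t 3.67 p [0.5217 0.1053 0.1207] q [-1.076  0.748  0.498  1.926  0.641  1.165 -0.898] w 0.0851 F [0.3 0.3 1.3]
[[-0.076, 0.986, 0.15], [0.491, 0.168, -0.855], [-0.868, 0.008, -0.497]]
[[85, 2, 0, 13, 0.0, 0.0, 0.0], [85, 2, 0, 12, 0.0, 0.0, 0.0], [85, 2, -1, 13, 0.0, 0.0, 0.0], [85, 2, 0, 13, 0.0, 0.0, 0.0], [85, 2, 0, 12, 0.0, 0.0, -0.01]]
[[85, 3, 0, 13, 0.0, 0.0, 0.0], [85, 2, -1, 13, 0.0, 0.0, 0.0], [85, 2, 0, 13, 0.0, 0.0, 0.0], [85, 2, 0, 12, 0.0, 0.0, 0.0], [85, 2, 0, 13, 0.0, 0.0, 0.0]]
end [0.537  0.0067 0.0394]
```

View pics/w2.png

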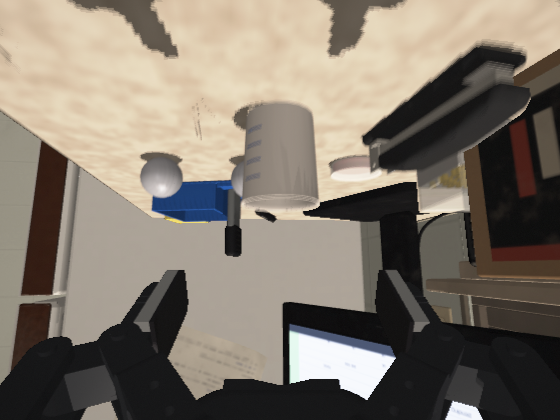

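View pics/s2.png

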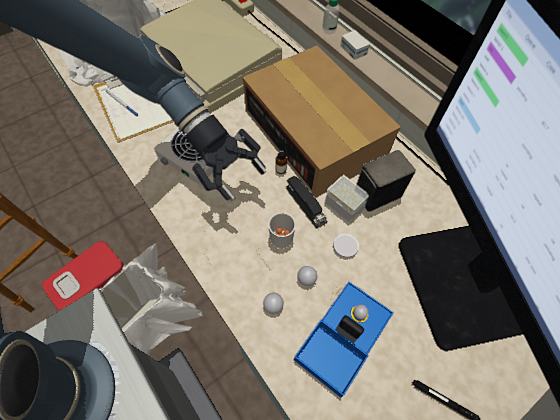

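```bash
sed -i 's/np.radians(30)/np.radians(40)/; s/-\.5\])/-np.sin(np.radians(40))])/' g.py
python3 - <<'E'
from g import *
st(); e=plan(C+z*(.011-.07)+[0,0,.01],R,5,85); plan(C+z*.011,R,5,85,e)
E
```

```text
t 3.77 p [0.5189 0.1084 0.1151] q [-1.079  0.756  0.491  1.927  0.638  1.163 -0.896] w 0.0849 F [-0.6 -0.   0.8]
[[-0.089, 0.985, 0.15], [0.487, 0.175, -0.856], [-0.869, -0.003, -0.495]]
[[85, -1, 0, 11, 0.0, 0.04, 0.0], [85, -1, 0, 10, 0.0, 0.03, 0.0], [85, -2, 0, 11, 0.0, 0.04, 0.0], [85, -2, 0, 10, 0.0, 0.03, 0.0], [85, -3, 0, 11, 0.0, 0.04, 0.0]]
end [0.5274 0.06   0.0931]
[[85, 2, 0, 15, 0.0, 0.0, 0.0], [85, 1, 0, 15, 0.0, 0.0, 0.0], [85, 2, 0, 16, 0.0, 0.0, 0.0], [85, 2, 0, 15, 0.0, 0.0, 0.0], [85, 1, 0, 15, 0.0, 0.0, 0.0]]
end [0.5365 0.0077 0.0381]
```

Request:
move_arm:
  deltas:
    - [85,-1,0,11,0.0,0.04,0.0]
    - [85,-1,0,10,0.0,0.03,0.0]
    - [85,-2,0,11,0.0,0.04,0.0]
    - [85,-2,0,10,0.0,0.03,0.0]
    - [85,-3,0,11,0.0,0.04,0.0]

```text
time_s: 4.4
position: [0.5298, 0.0554, 0.0998]
tool_rot: [[-0.101, 0.986, 0.133], [0.638, 0.167, -0.752], [-0.763, 0.009, -0.646]]
ft_force: [-0.4, 0.8, -0.3]
width: 0.0849
```

Run:
```python
from g import *
f=grab('side'); crop(f,'s3',200,140,360,300,3.7)
f=grab('wrist','w3')
st(); plan(C+z*.011,R,5,85)
```

```text
t 4.5 p [0.5295 0.0532 0.1006] q [-0.951  0.667  0.485  2.002  0.637  0.975 -0.834] w 0.0849 F [-0.1 -0.6  0.8]
[[-0.098, 0.987, 0.13], [0.637, 0.163, -0.754], [-0.765, 0.009, -0.644]]
[[85, 4, 0, 15, 0.0, 0.0, 0.0], [85, 3, 0, 15, 0.0, 0.0, -0.01], [85, 4, -1, 15, 0.0, 0.0, 0.0], [85, 4, 0, 15, 0.0, 0.0, 0.0], [85, 3, 0, 16, 0.0, 0.0, 0.0]]
end [0.5365 0.0072 0.0379]
```

View pics/s3.png

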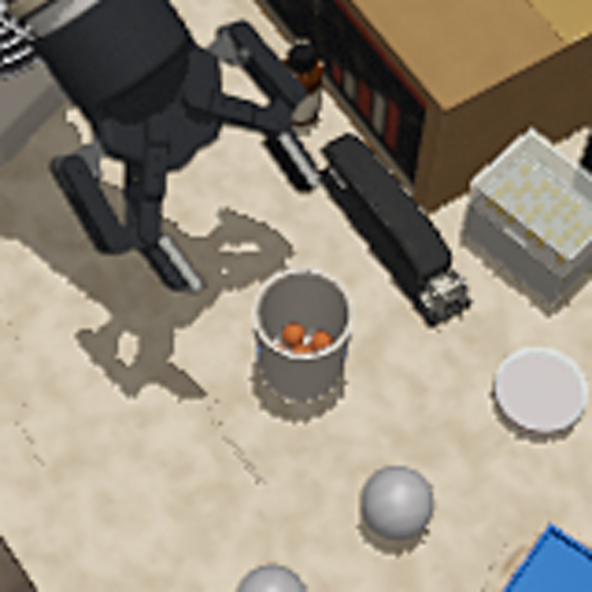

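View pics/w3.png

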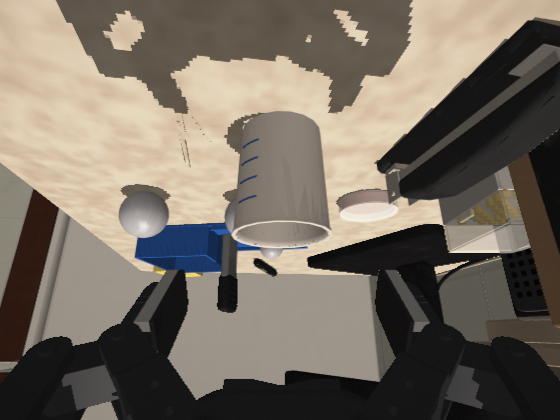

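Run:
```python
from g import *
f=grab('side')
for p in ((322,160),(335,140),(430,320),(470,300)):
    q=np.array(p)/3.7+[200,140]; print(p,ray(f,q,.0).round(3),ray(f,q,.03).round(3),ray(f,q,.044).round(3))
for s_ in (-20,0,8,11): 
  for b in (-.03,0,.0): print(s_,(C+z*.011+R@[0,.057,b]).round(3)); break
```

```text
(322, 160) [0.637 0.13  0.   ] [0.624 0.114 0.03 ] [0.618 0.107 0.044]
(335, 140) [0.654 0.137 0.   ] [0.64  0.122 0.03 ] [0.634 0.115 0.044]
(430, 320) [ 0.619 -0.006  0.   ] [ 0.607 -0.016  0.03 ] [ 0.601 -0.021  0.044]
(470, 300) [ 0.649 -0.01   0.   ] [ 0.635 -0.02   0.03 ] [ 0.629 -0.025  0.044]
-20 [0.589 0.04  0.057]
0 [0.589 0.04  0.057]
8 [0.589 0.04  0.057]
11 [0.589 0.04  0.057]
```

Request:
move_arm:
  deltas:
    - [74,4,0,15,0.0,0.0,0.0]
    - [74,3,0,15,0.0,0.0,-0.01]
    - [74,4,-1,15,0.0,0.0,0.0]
    - [74,4,0,15,0.0,0.0,0.0]
    - [74,3,0,16,0.0,0.0,0.0]

```text
time_s: 5.18
position: [0.5367, 0.0096, 0.0354]
tool_rot: [[-0.113, 0.985, 0.133], [0.633, 0.174, -0.754], [-0.766, -0.001, -0.643]]
ft_force: [0.0, 0.6, -0.2]
width: 0.0738
```

Run:
```python
from g import *
f=grab('side'); crop(f,'s4',200,140,360,300,3.7)
st(); print(C+z*.011)
```

```text
t 5.22 p [0.5358 0.0077 0.0346] q [-0.888  0.786  0.497  2.044  0.692  0.807 -0.89 ] w 0.0738 F [ 0.2 -1.  -1.1]
[[-0.113, 0.985, 0.13], [0.632, 0.172, -0.756], [-0.767, -0.003, -0.642]]
[0.53646324 0.00770153 0.03792934]
```

View pics/s4.png

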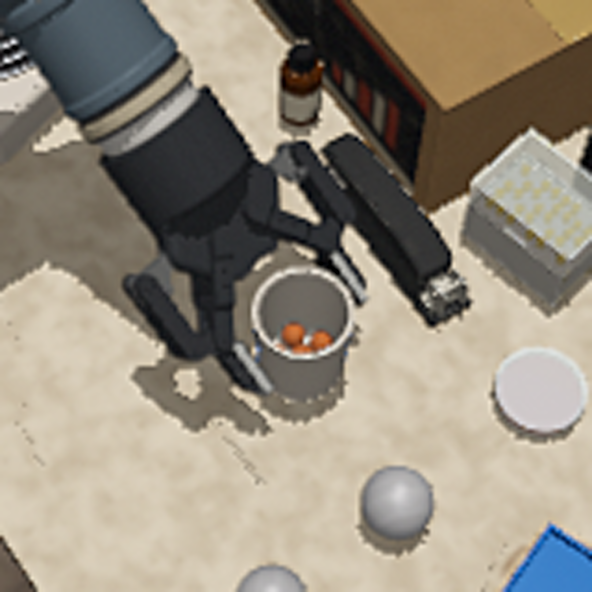

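Request:
move_arm:
  deltas:
    - [40,-2,0,0,0,0,0]
    - [40,0,0,0,0,0,0]
    - [40,0,0,0,0,0,0]
    - [40,0,0,0,0,0,0]
    - [40,0,0,0,0,0,0]

```text
time_s: 5.85
position: [0.5371, 0.0094, 0.0381]
tool_rot: [[-0.113, 0.985, 0.134], [0.634, 0.175, -0.753], [-0.765, -0.0, -0.644]]
ft_force: [-0.2, 0.9, 0.5]
width: 0.055
```

Run:
```python
from g import *
s=st(); 
p=s['position']; plan(p+np.array([0,0,.10]),np.array(s['tool_rot']),5,40)
```

```text
t 5.85 p [0.5371 0.0094 0.0381] q [-0.889  0.778  0.498  2.043  0.693  0.81  -0.886] w 0.055 F [-0.2  0.9  0.5]
[[-0.113, 0.985, 0.134], [0.634, 0.175, -0.753], [-0.765, -0.0, -0.644]]
[[40, -15, 0, -13, 0.0, 0.0, 0.0], [40, -16, 0, -13, 0.0, 0.0, 0.0], [40, -15, 0, -13, 0.0, 0.0, 0.0], [40, -15, 0, -13, 0.0, 0.0, 0.0], [40, -16, 0, -12, 0.0, 0.0, 0.0]]
end [0.5373 0.0088 0.1383]
```

Request:
move_arm:
  deltas:
    - [40,-15,0,-13,0.0,0.0,0.0]
    - [40,-16,0,-13,0.0,0.0,0.0]
    - [40,-15,0,-13,0.0,0.0,0.0]
    - [40,-15,0,-13,0.0,0.0,0.0]
    - [40,-16,0,-12,0.0,0.0,0.0]

```text
time_s: 6.48
position: [0.537, 0.0085, 0.1393]
tool_rot: [[-0.113, 0.985, 0.133], [0.634, 0.174, -0.754], [-0.765, -0.001, -0.644]]
ft_force: [0.2, -0.0, -1.5]
width: 0.0548
```

Run:
```python
from g import *
f=grab('side'); crop(f,'s5',200,140,360,300,3.7)
st()
```

```text
t 6.53 p [0.5381 0.008  0.1416] q [-0.911  0.585  0.527  2.025  0.69   0.976 -0.757] w 0.0548 F [-0.  -0.6  0.5]
[[-0.11, 0.985, 0.135], [0.634, 0.173, -0.753], [-0.765, 0.003, -0.644]]
```

View pics/s5.png

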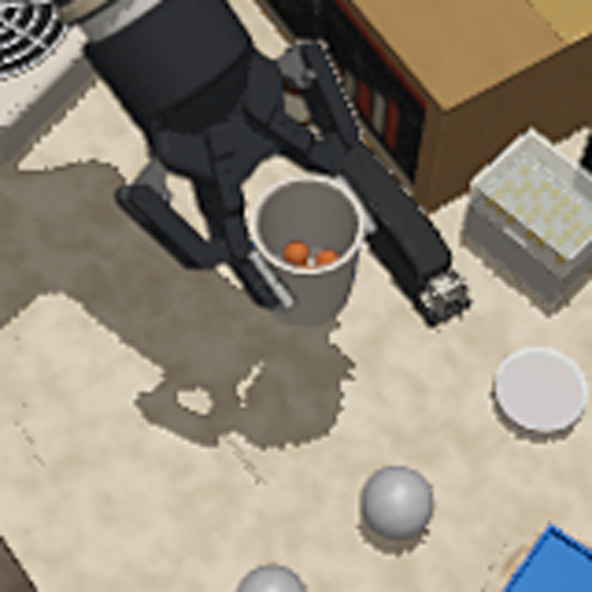

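```bash
cat >> h.py <<'E'
def RT(yaw,elev,roll):
    # yaw: z horizontal dir angle from -y toward +x (deg); elev deg up; roll about z (deg)
    a,e=np.radians(yaw),np.radians(elev); z=[np.sin(a)*np.cos(e),-np.cos(a)*np.cos(e),np.sin(e)]
    return frame(z,[np.cos(a),np.sin(a),0])@Ro.from_euler('z',roll,degrees=True).as_matrix()
AT=np.array([-.765,0,-.644])
E
python3 - <<'E'
from h import *
R=RT(5,-20,-20); print(R@AT)
plan([.46,-.10,.21],R,5,40)
for el in (0,10,20):
  for ro in (-110,-125,-140,-155): print(el,ro,(RT(0,el,ro)@AT).round(2))
E
```

```text
[0.22933508 0.38073246 0.89577297]
[[40, -22, -19, 5, 0.03, -0.07, -0.06], [40, -21, -20, 8, 0.02, -0.06, -0.06], [40, -19, -22, 9, 0.03, -0.07, -0.06], [40, -17, -22, 11, 0.03, -0.07, -0.06], [40, -15, -22, 13, 0.03, -0.06, -0.06]]
end [ 0.4601 -0.1     0.2095]
0 -110 [ 0.72  0.64 -0.26]
0 -125 [ 0.63  0.64 -0.44]
0 -140 [ 0.49  0.64 -0.59]
0 -155 [ 0.32  0.64 -0.69]
10 -110 [ 0.72  0.59 -0.37]
10 -125 [ 0.63  0.56 -0.54]
10 -140 [ 0.49  0.53 -0.69]
10 -155 [ 0.32  0.51 -0.79]
20 -110 [ 0.72  0.52 -0.47]
20 -125 [ 0.63  0.46 -0.63]
20 -140 [ 0.49  0.4  -0.77]
20 -155 [ 0.32  0.37 -0.87]
```

Request:
move_arm:
  deltas:
    - [40,-22,-19,5,0.03,-0.07,-0.06]
    - [40,-21,-20,8,0.02,-0.06,-0.06]
    - [40,-19,-22,9,0.03,-0.07,-0.06]
    - [40,-17,-22,11,0.03,-0.07,-0.06]
    - [40,-15,-22,13,0.03,-0.06,-0.06]

```text
time_s: 7.15
position: [0.459, -0.1, 0.2068]
tool_rot: [[-0.37, 0.926, 0.078], [0.291, 0.195, -0.937], [-0.882, -0.324, -0.342]]
ft_force: [0.3, -0.0, -1.3]
width: 0.0546
```

Run:
```python
from h import *
st()
```

```text
t 7.15 p [ 0.459  -0.1     0.2068] q [-0.961  0.57   0.616  2.216  0.936  1.151 -0.641] w 0.0546 F [ 0.3 -0.  -1.3]
[[-0.37, 0.926, 0.078], [0.291, 0.195, -0.937], [-0.882, -0.324, -0.342]]
```

Run:
```python
from h import *
R=RT(0,-10,-55); print(R@AT)
plan([.445,-.19,.21],R,5,40)
```

```text
[0.62665131 0.55802181 0.54394926]
[[40, -5, -6, 16, 0.03, -0.02, -0.12], [40, -3, -7, 17, 0.04, -0.02, -0.11], [40, -3, -6, 17, 0.03, -0.01, -0.12], [40, -2, -5, 17, 0.04, -0.02, -0.12], [40, -1, -6, 18, 0.03, -0.02, -0.11]]
end [ 0.445  -0.1903  0.2105]
```

Request:
move_arm:
  deltas:
    - [40,-5,-6,16,0.03,-0.02,-0.12]
    - [40,-3,-7,17,0.04,-0.02,-0.11]
    - [40,-3,-6,17,0.03,-0.01,-0.12]
    - [40,-2,-5,17,0.04,-0.02,-0.12]
    - [40,-1,-6,18,0.03,-0.02,-0.11]

```text
time_s: 7.78
position: [0.4458, -0.1902, 0.2098]
tool_rot: [[-0.817, 0.576, 0.001], [0.101, 0.145, -0.984], [-0.568, -0.804, -0.177]]
ft_force: [0.7, 0.1, -1.9]
width: 0.0553
```

Run:
```python
from h import *
st(); f=grab('side','s6')
```

```text
t 7.78 p [ 0.4458 -0.1902  0.2098] q [-0.794  0.668  0.608  2.258  1.094  1.172 -0.179] w 0.0553 F [ 0.7  0.1 -1.9]
[[-0.817, 0.576, 0.001], [0.101, 0.145, -0.984], [-0.568, -0.804, -0.177]]
```

View pics/s6.png

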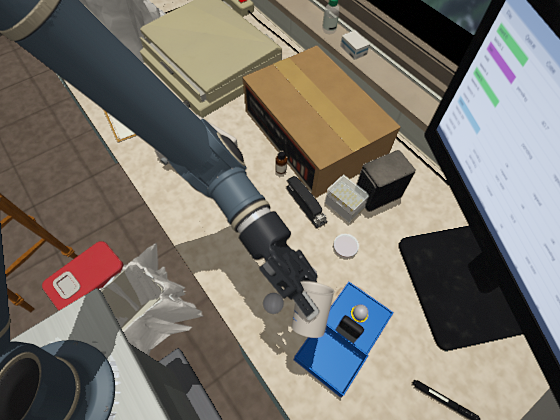

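Run:
```python
from h import *
R=RT(8,0,-65); print(R@AT)
G=np.array([.434,-.268,.122])
e=plan(G+R[:,2]*.011,R,5,40)
for ro in (-90,-115,-140):
  R=RT(8,3,ro); e=plan(G+R[:,2]*.011,R,5,40,e)
```

```text
[0.59695058 0.73422489 0.32330297]
[[40, 10, 11, 20, 0.02, -0.04, -0.04], [40, 9, 11, 20, 0.01, -0.04, -0.03], [40, 11, 13, 19, 0.02, -0.05, -0.04], [40, 10, 12, 18, 0.01, -0.04, -0.04], [40, 11, 14, 17, 0.02, -0.04, -0.04]]
end [ 0.4357 -0.2785  0.1221]
[[40, 0, 0, 0, 0.01, 0.0, -0.09], [40, 0, 0, 0, 0.01, 0.0, -0.08], [40, 0, 0, 0, 0.01, -0.01, -0.09], [40, 0, 0, 0, 0.01, 0.0, -0.09], [40, 0, 0, 0, 0.01, 0.0, -0.08]]
end [ 0.4357 -0.2785  0.1221]
[[40, 0, 0, 0, 0.0, 0.0, -0.09], [40, 0, 0, 0, 0.0, 0.0, -0.09], [40, 0, 0, 0, 0.0, 0.0, -0.08], [40, 0, 0, 0, 0.0, 0.0, -0.09], [40, 0, 0, 0, 0.0, 0.0, -0.09]]
end [ 0.4357 -0.2785  0.1221]
[[40, 0, 0, 0, 0.0, 0.0, -0.09], [40, 0, 0, 0, 0.0, 0.0, -0.08], [40, 0, 0, 0, 0.0, 0.0, -0.09], [40, 0, 0, 0, 0.0, 0.0, -0.09], [40, 0, 0, 0, 0.0, 0.0, -0.08]]
end [ 0.4357 -0.2785  0.1221]
```

Request:
move_arm:
  deltas:
    - [40,10,11,20,0.02,-0.04,-0.04]
    - [40,9,11,20,0.01,-0.04,-0.03]
    - [40,11,13,19,0.02,-0.05,-0.04]
    - [40,10,12,18,0.01,-0.04,-0.04]
    - [40,11,14,17,0.02,-0.04,-0.04]

```text
time_s: 8.45
position: [0.439, -0.2756, 0.1208]
tool_rot: [[-0.895, 0.422, 0.143], [-0.128, 0.064, -0.99], [-0.427, -0.904, -0.003]]
ft_force: [0.4, 0.1, -1.5]
width: 0.0549
```

Run:
```python
from h import *
f=grab('side'); crop(f,'s7',220,180,420,400,2.7);crop(grab('scene'),'e7',280,120,420,240,4.5)
s=st()
R=RT(8,3,-90)
G=np.array([.434,-.268,.122])
e=plan(G+R[:,2]*.011,R,5,40)
```

```text
t 8.55 p [ 0.4374 -0.2763  0.1199] q [-0.659  1.054  0.607  2.357  1.459  1.03  -0.536] w 0.055 F [ 0.6 -0.7 -0.6]
[[-0.898, 0.418, 0.14], [-0.126, 0.061, -0.99], [-0.422, -0.907, -0.002]]
[[40, 0, -1, 0, 0.01, 0.0, -0.09], [40, 0, 0, 1, 0.01, 0.0, -0.08], [40, 1, -1, 0, 0.01, -0.01, -0.09], [40, 0, -1, 1, 0.01, 0.0, -0.09], [40, 0, 0, 0, 0.01, 0.0, -0.09]]
end [ 0.4359 -0.2785  0.1225]
```

View pics/s7.png

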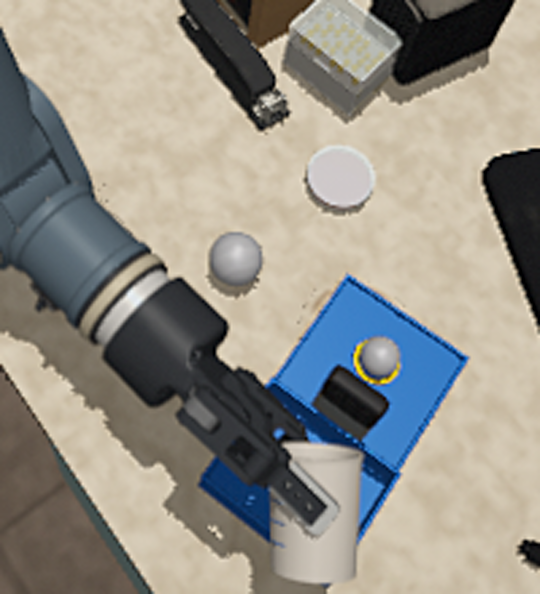

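View pics/e7.png

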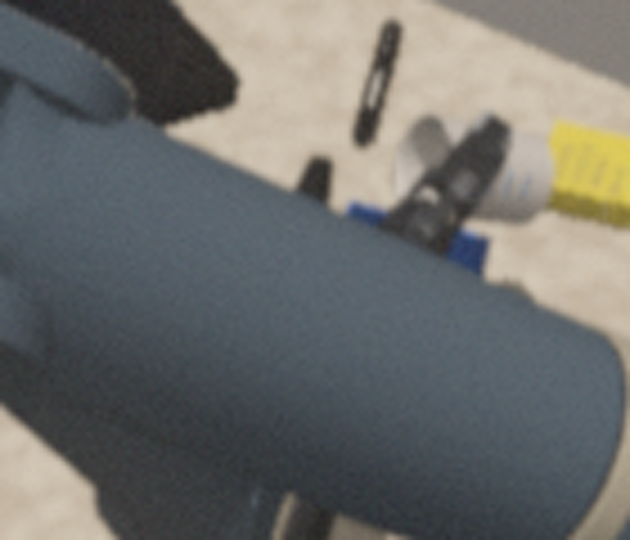

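Request:
move_arm:
  deltas:
    - [40,0,-1,0,0.01,0.0,-0.09]
    - [40,0,0,1,0.01,0.0,-0.08]
    - [40,1,-1,0,0.01,-0.01,-0.09]
    - [40,0,-1,1,0.01,0.0,-0.09]
    - [40,0,0,0,0.01,0.0,-0.09]

```text
time_s: 9.18
position: [0.4376, -0.277, 0.1248]
tool_rot: [[-0.99, 0.007, 0.14], [-0.14, -0.047, -0.989], [-0.0, -0.999, 0.047]]
ft_force: [-1.5, 0.1, -1.0]
width: 0.0549
```

Run:
```python
from h import *
f=grab('side'); crop(f,'s8',220,180,420,400,2.7)
s=st(); R=np.array(s['tool_rot']); a=R@AT; G=np.array(s['position'])-.011*R[:,2]; M=G+.025*a
d=-np.array([0,0,1.])+a*a[2]; d/=np.linalg.norm(d); print('axis',a,'mouth',M,'lip',M+.03*d)
R=RT(8,3,-115); G=np.array([.434,-.268,.122])
e=plan(G+R[:,2]*.011,R,5,40)
```

```text
t 9.22 p [ 0.4377 -0.2769  0.1246] q [-0.66   1.083  0.608  2.35   1.45   1.065 -0.113] w 0.0549 F [-0.3 -0.1 -2.2]
[[-0.99, 0.005, 0.14], [-0.141, -0.047, -0.989], [0.002, -0.999, 0.047]]
axis [ 0.66692152  0.74442637 -0.03171857] mouth [ 0.45280395 -0.2474451   0.12324954] lip [ 0.45216902 -0.24815382  0.09326463]
[[40, 0, 0, 0, 0.0, 0.0, -0.09], [40, 1, 1, 1, 0.0, 0.0, -0.08], [40, 0, 0, 0, 0.0, 0.0, -0.09], [40, 1, 1, 0, 0.0, 0.0, -0.09], [40, 0, 0, 1, 0.0, 0.0, -0.08]]
end [ 0.4357 -0.2793  0.123 ]
```

View pics/s8.png

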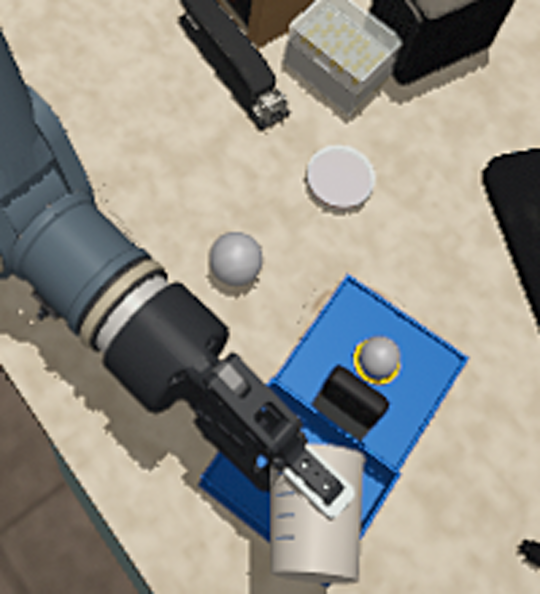

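Run:
```python
from h import *
R=RT(8,3,-108); G=np.array([.426,-.280,.112])
e=plan(G+R[:,2]*.011,R,5,40)
R=RT(8,3,-135)
e=plan(G+R[:,2]*.011,R,5,40,e)
```

```text
[[40, 2, 3, 2, 0.0, 0.0, -0.06], [40, 3, 2, 3, 0.0, 0.0, -0.06], [40, 2, 3, 2, 0.0, 0.0, -0.07], [40, 2, 3, 2, 0.0, 0.0, -0.06], [40, 1, 3, 3, 0.0, 0.0, -0.06]]
end [ 0.4278 -0.291   0.1124]
[[40, 0, 0, 0, 0.0, 0.0, -0.09], [40, 0, 0, 0, 0.0, 0.0, -0.1], [40, 0, 0, 0, 0.0, 0.0, -0.09], [40, 0, 0, 0, 0.0, 0.0, -0.1], [40, 0, 0, 0, 0.0, 0.0, -0.09]]
end [ 0.4278 -0.291   0.1124]
```

Request:
move_arm:
  deltas:
    - [40,5,5,5,0.0,0.0,0.0]
    - [40,5,5,5,0.0,0.0,0.0]
    - [40,0,4,2,0.0,0.0,-0.05]
    - [40,0,0,0,0.0,0.0,-0.08]
    - [40,0,0,0,0.0,0.0,-0.1]

```text
time_s: 9.85
position: [0.4281, -0.2928, 0.1123]
tool_rot: [[-0.966, -0.22, 0.138], [-0.123, -0.082, -0.989], [0.229, -0.972, 0.052]]
ft_force: [3.0, -1.2, 3.0]
width: 0.055
```

Run:
```python
from h import *
f=grab('side'); crop(f,'s9',220,180,420,400,2.7)
s=st(); R=np.array(s['tool_rot']); a=R@AT; G=np.array(s['position'])-.011*R[:,2]; M=G+.025*a
d=-np.array([0,0,1.])+a*a[2]; d/=np.linalg.norm(d); print('axis',a,'mouth',M,'lip',M+.03*d)
```

```text
t 9.9 p [ 0.4276 -0.2928  0.1124] q [-0.63   1.128  0.605  2.361  1.486  1.054  0.052] w 0.0546 F [-0.6 -2.5  3.7]
[[-0.965, -0.223, 0.138], [-0.122, -0.082, -0.989], [0.232, -0.971, 0.052]]
axis [ 0.64959985  0.73034716 -0.2111257 ] mouth [ 0.44236118 -0.26370817  0.10651073] lip [ 0.43815187 -0.2684407   0.07718693]
```

View pics/s9.png

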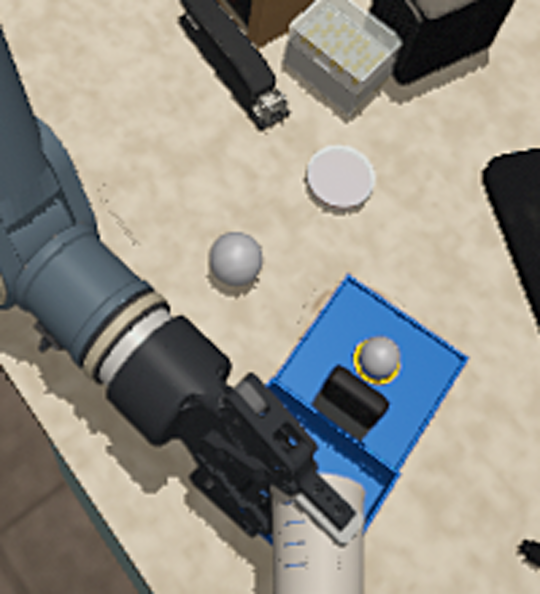

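Run:
```python
from h import *
for i in range(4):
    f=grab('scene'); s=monitor.observe(); print(s['time_s'],np.round(s['ft_force'],1),np.round(s['wrist_torque'],2),np.round(s['position'],4))
crop(f,'e9',280,120,420,240,4.5)
crop(grab('wrist'),'w9',0,0,560,420,1)
```

```text
9.95 [ 0.1 -2.1  4.3] [ 0.49  0.11 -0.11] [ 0.4272 -0.2929  0.1124]
10.0 [-0.5 -3.3  3.9] [ 0.37  0.07 -0.05] [ 0.4272 -0.2929  0.1124]
10.05 [-0.1 -3.8  4.7] [0.33 0.08 0.01] [ 0.4273 -0.2928  0.1123]
10.1 [-0.2 -3.5  5.4] [0.25 0.11 0.03] [ 0.4274 -0.2927  0.1122]
```

View pics/w9.png

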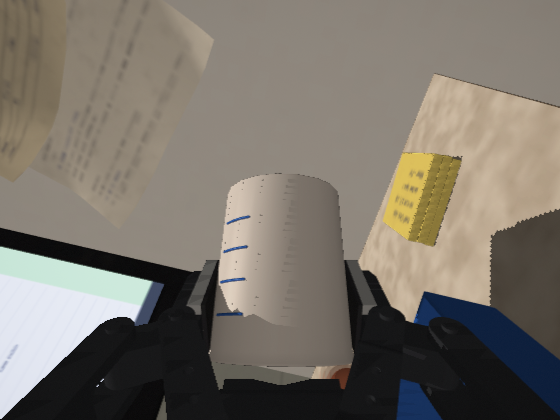

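View pics/e9.png

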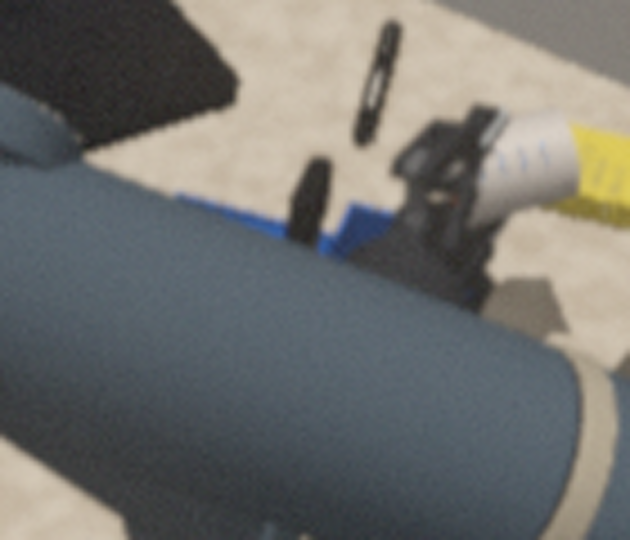

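Request:
move_arm:
  deltas:
    - [40,1,-5,0,0.0,0.0,0.0]
    - [40,1,-5,0,0.0,0.0,0.0]
    - [40,1,-5,0,0.0,0.0,0]
    - [40,0,0,0,0.0,0.0,0]
    - [40,0,0,0,0.0,0.0,0]

```text
time_s: 10.78
position: [0.4288, -0.2909, 0.1259]
tool_rot: [[-0.966, -0.22, 0.14], [-0.125, -0.078, -0.989], [0.228, -0.972, 0.048]]
ft_force: [-0.4, -0.3, -0.8]
width: 0.0548
```

Run:
```python
from h import *
for i in range(3):
    f=grab('side'); s=monitor.observe(); print(s['time_s'],np.round(s['ft_force'],1),np.round(s['wrist_torque'],2),np.round(s['position'],4))
crop(f,'s10',220,180,420,400,2.7)
st()
```

```text
10.825 [ 0.2  0.3 -0.9] [ 1.19  0.16 -0.01] [ 0.4288 -0.291   0.1259]
10.875 [ 0.1  0.2 -1.2] [ 1.21  0.17 -0.02] [ 0.4288 -0.291   0.1259]
10.925 [-0.4  0.1 -0.4] [1.12 0.17 0.02] [ 0.4287 -0.291   0.1259]
t 10.93 p [ 0.4287 -0.291   0.1259] q [-0.639  1.092  0.62   2.371  1.492  1.054  0.074] w 0.0548 F [-0.4  0.1 -0.4]
[[-0.965, -0.22, 0.139], [-0.125, -0.078, -0.989], [0.228, -0.972, 0.048]]
```

View pics/s10.png

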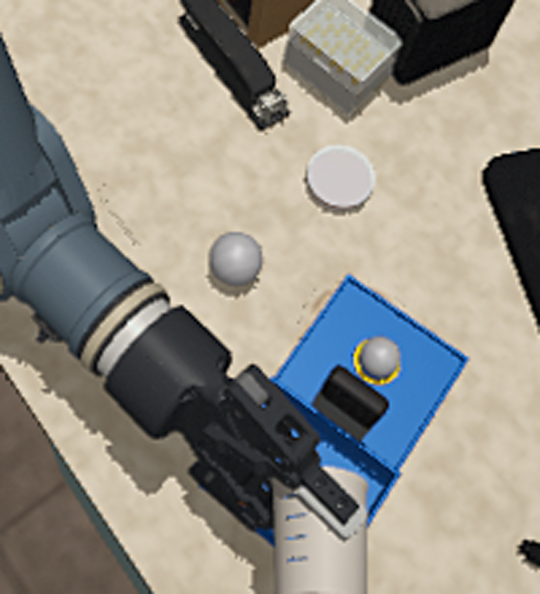

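Request:
move_arm:
  deltas:
    - [40,0,0,0,0.0,0.0,-0.16]
    - [40,0,0,0,0.0,0.0,-0.17]
    - [40,0,0,0,0.0,0.0,-0.17]
    - [40,0,0,0,0.0,0.0,-0.17]
    - [40,0,0,0,0.0,0.0,0]

```text
time_s: 11.55
position: [0.4287, -0.2911, 0.126]
tool_rot: [[-0.622, -0.771, 0.139], [-0.05, -0.139, -0.989], [0.782, -0.622, 0.048]]
ft_force: [0.3, -0.6, -0.5]
width: 0.0546
```

Run:
```python
from h import *
f=grab('side'); crop(f,'s11',220,180,420,400,2.7)
s=st(); R=np.array(s['tool_rot']); a=R@AT; G=np.array(s['position'])-.011*R[:,2]; M=G+.025*a
d=-np.array([0,0,1.])+a*a[2]; d/=np.linalg.norm(d); print('axis',a,'mouth',M,'lip',M+.03*d)
grab('wrist','w11'); crop(grab('scene'),'e11',280,120,420,240,4.5)
```

```text
t 11.6 p [ 0.4287 -0.2911  0.126 ] q [-0.642  1.094  0.623  2.371  1.491  1.05   0.741] w 0.0553 F [-0.2  0.  -1.2]
[[-0.622, -0.77, 0.139], [-0.05, -0.139, -0.989], [0.781, -0.622, 0.048]]
axis [ 0.38639744  0.67492766 -0.62859421] mouth [ 0.43677814 -0.26335416  0.1097673 ] lip [ 0.42740898 -0.27971945  0.086435  ]
```

View pics/s11.png

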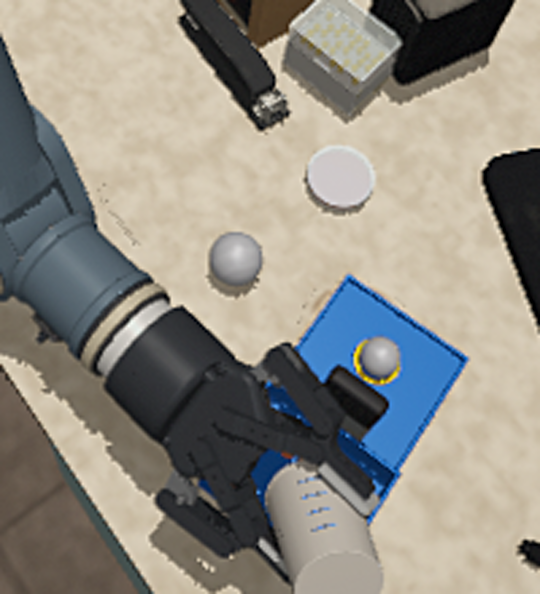

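View pics/w11.png

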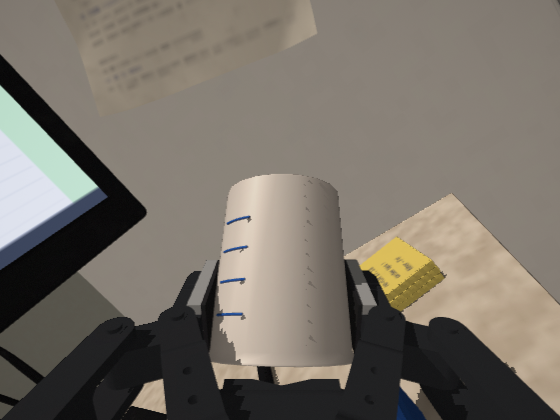

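View pics/e11.png

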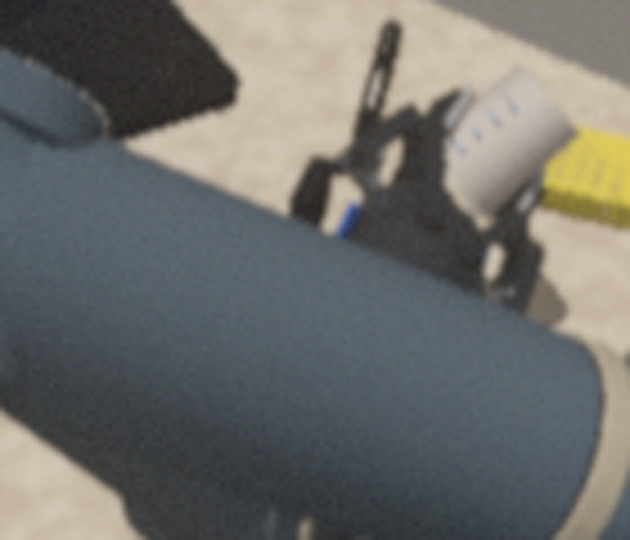

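Run:
```python
from h import *
s=monitor.observe(); R0=np.array(s['tool_rot']); G=np.array(s['position'])-.011*R0[:,2]
R=RT(8,14,-162); print(R@AT)
plan(G+[.01,.004,0]+R[:,2]*.011,R,4,40)
```

```text
[ 0.17162841  0.47739017 -0.86174435]
[[40, -1, -2, -1, 0.02, 0.04, -0.09], [40, -1, -3, 0, 0.03, 0.05, -0.09], [40, -1, -3, -1, 0.02, 0.04, -0.09], [40, 0, -2, -1, 0.02, 0.04, -0.09]]
end [ 0.4383 -0.2865  0.1282]
```

Request:
move_arm:
  deltas:
    - [40,-1,-2,-1,0.02,0.04,-0.09]
    - [40,-1,-3,0,0.03,0.05,-0.09]
    - [40,-1,-3,-1,0.02,0.04,-0.09]
    - [40,0,-2,-1,0.02,0.04,-0.09]
    - [40,0,0,0,0,0,0]

```text
time_s: 12.32
position: [0.4386, -0.2864, 0.1276]
tool_rot: [[-0.334, -0.933, 0.135], [0.181, -0.204, -0.962], [0.925, -0.297, 0.237]]
ft_force: [-0.2, 0.6, -0.1]
width: 0.055
```

Run:
```python
from h import *
f=grab('side'); crop(f,'s12',220,180,420,400,2.7)
s=st(); R=np.array(s['tool_rot']); a=R@AT; G=np.array(s['position'])-.011*R[:,2]; print(a,G)
```

```text
t 12.38 p [ 0.4383 -0.2865  0.1281] q [-0.654  1.245  0.626  2.305  1.403  1.167  1.073] w 0.0552 F [-0.8  0.7  0.2]
[[-0.335, -0.933, 0.135], [0.181, -0.204, -0.962], [0.925, -0.297, 0.237]]
[ 0.16921236  0.48090901 -0.86026432] [ 0.43686378 -0.27589535  0.1254511 ]
```

View pics/s12.png

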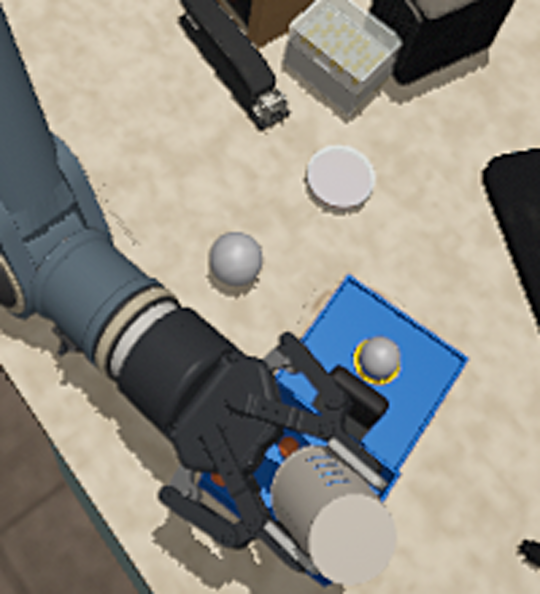

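Request:
move_arm:
  deltas:
    - [40,18,-6,5,0,0,0]
    - [40,18,-6,5,0,0,0]
    - [40,18,-6,5,0,0,0]
    - [40,18,-6,5,0,0,0]
    - [40,0,0,0,0,0,0]

```text
time_s: 13.0
position: [0.4387, -0.288, 0.2078]
tool_rot: [[-0.336, -0.932, 0.132], [0.181, -0.202, -0.963], [0.924, -0.3, 0.237]]
ft_force: [-0.3, -0.7, -1.9]
width: 0.0548
```

Run:
```python
from h import *
f=grab('side'); crop(f,'s13',220,180,420,400,2.7)
s=st(); crop(grab('scene'),'e13',280,120,420,240,4.5)
R=RT(0,0,-100); plan([.43,-.22,.24],R,8,40)
```

```text
t 13.05 p [ 0.4391 -0.2878  0.2069] q [-0.691  1.075  0.725  2.364  1.477  1.173  1.176] w 0.0551 F [-0.1 -0.6 -0.7]
[[-0.335, -0.933, 0.134], [0.18, -0.203, -0.963], [0.925, -0.298, 0.236]]
[[40, 6, -2, -7, -0.04, -0.01, 0.13], [40, 5, -2, -8, -0.03, 0.0, 0.14], [40, 5, -3, -7, -0.04, -0.01, 0.13], [40, 5, -3, -8, -0.03, -0.01, 0.13], [40, 4, -4, -8, -0.04, -0.01, 0.13]]
[[40, 4, -3, -8, -0.03, 0.0, 0.14], [40, 3, -4, -8, -0.04, -0.01, 0.13], [40, 2, -4, -8, -0.03, -0.01, 0.13]]
end [ 0.4301 -0.2203  0.2398]
```

View pics/s13.png

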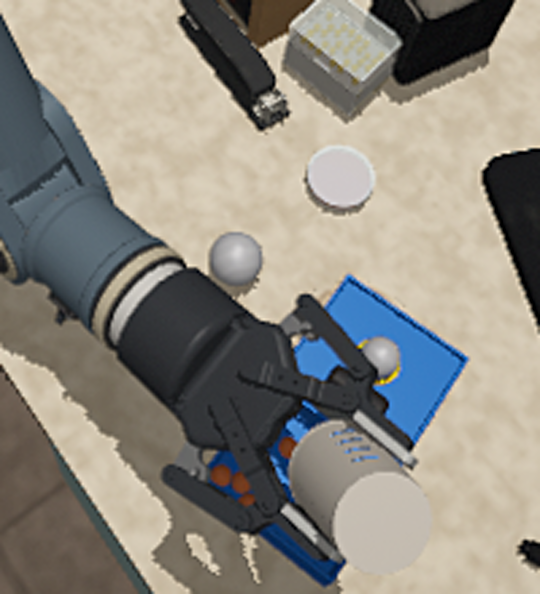

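View pics/e13.png

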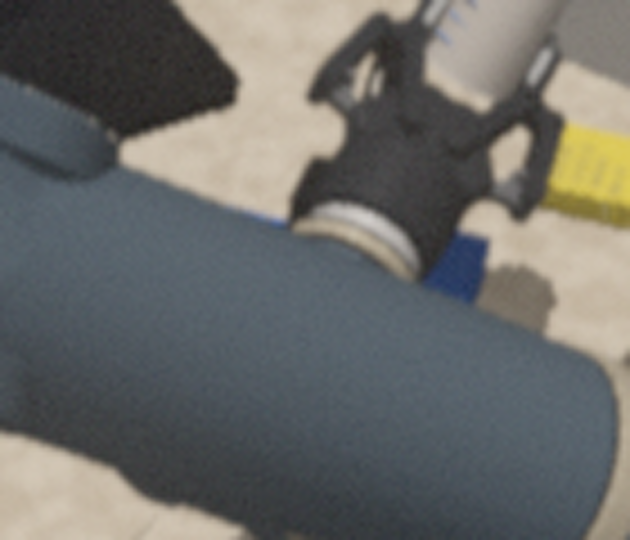

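Request:
move_arm:
  deltas:
    - [40,6,-2,-7,-0.04,-0.01,0.13]
    - [40,5,-2,-8,-0.03,0.0,0.14]
    - [40,5,-3,-7,-0.04,-0.01,0.13]
    - [40,5,-3,-8,-0.03,-0.01,0.13]
    - [40,4,-4,-8,-0.04,-0.01,0.13]

```text
time_s: 13.72
position: [0.4338, -0.2447, 0.227]
tool_rot: [[-0.84, -0.543, 0.022], [0.037, -0.096, -0.995], [0.542, -0.834, 0.101]]
ft_force: [-0.4, -0.5, -0.8]
width: 0.0545
```

Run:
```python
from h import *
f=grab('side'); crop(f,'s14',220,180,420,400,2.7)
s=st()
e=plan([.45,-.12,.23],RT(2,-15,-50),10,40)
plan([.50,.0415,.14],RT(10,-40,0),7,40,e)
```

```text
t 13.78 p [ 0.4346 -0.244   0.2279] q [-0.797  0.891  0.742  2.318  1.258  1.159  0.803] w 0.0549 F [0.4 0.5 1.2]
[[-0.843, -0.538, 0.022], [0.035, -0.096, -0.995], [0.538, -0.837, 0.099]]
[[40, -1, -2, -12, -0.04, 0.0, 0.13], [40, -1, -2, -13, -0.04, 0.0, 0.12], [40, -1, -1, -12, -0.04, 0.0, 0.13], [40, -1, 0, -12, -0.03, 0.0, 0.12], [40, -1, 0, -13, -0.04, 0.01, 0.13]]
[[40, -1, 1, -12, -0.04, 0.0, 0.12], [40, -1, 2, -13, -0.04, 0.0, 0.13], [40, -1, 2, -12, -0.04, 0.0, 0.12], [40, 0, 2, -12, -0.04, 0.0, 0.13], [40, 0, 3, -12, -0.04, 0.0, 0.12]]
end [ 0.4494 -0.1204  0.2301]
[[40, 6, 19, -19, -0.04, 0.05, 0.11], [40, 8, 20, -17, -0.05, 0.05, 0.12], [40, 12, 18, -16, -0.04, 0.05, 0.11], [40, 14, 19, -15, -0.04, 0.05, 0.12], [40, 18, 16, -13, -0.05, 0.05, 0.11]]
[[40, 19, 15, -12, -0.04, 0.05, 0.11], [40, 22, 14, -10, -0.04, 0.05, 0.12]]
end [0.5002 0.0417 0.1405]
```

View pics/s14.png

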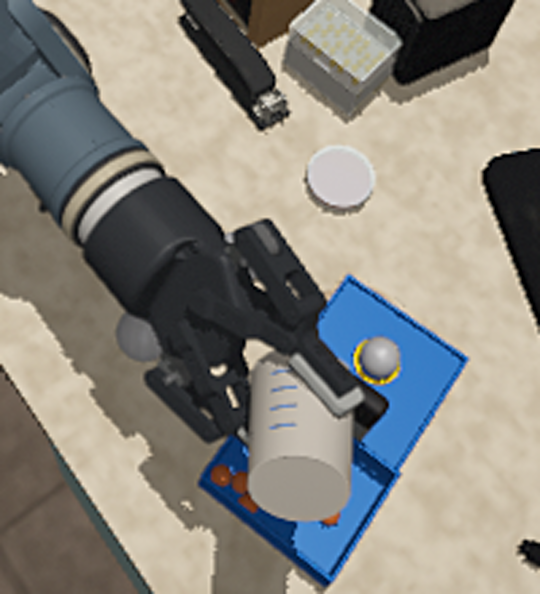

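Request:
move_arm:
  deltas:
    - [40,-1,-2,-12,-0.04,0.0,0.13]
    - [40,-1,-2,-13,-0.04,0.0,0.12]
    - [40,-1,-1,-12,-0.04,0.0,0.13]
    - [40,-1,0,-12,-0.03,0.0,0.12]
    - [40,-1,0,-13,-0.04,0.01,0.13]

```text
time_s: 14.4
position: [0.441, -0.1827, 0.2281]
tool_rot: [[-0.998, 0.057, -0.038], [0.043, 0.076, -0.996], [-0.054, -0.995, -0.078]]
ft_force: [0.4, -0.1, 0.0]
width: 0.0546
```

Request:
move_arm:
  deltas:
    - [40,-1,1,-12,-0.04,0.0,0.12]
    - [40,-1,2,-13,-0.04,0.0,0.13]
    - [40,-1,2,-12,-0.04,0.0,0.12]
    - [40,0,2,-12,-0.04,0.0,0.13]
    - [40,0,3,-12,-0.04,0.0,0.12]

```text
time_s: 15.02
position: [0.4486, -0.1213, 0.229]
tool_rot: [[-0.777, 0.629, 0.033], [0.138, 0.221, -0.965], [-0.614, -0.746, -0.258]]
ft_force: [-1.0, 0.4, -0.8]
width: 0.0549
```

Run:
```python
from h import *
f=grab('side'); crop(f,'s15',220,180,420,400,2.7)
s=st(); f=grab('scene','e15'); 
plan([.50,.0415,.14],RT(10,-40,0),10,40)
```

```text
t 15.07 p [ 0.4491 -0.1201  0.2291] q [-1.09   0.657  0.837  2.228  0.894  1.102 -0.051] w 0.0546 F [ 0.4  1.3 -0.3]
[[-0.775, 0.63, 0.036], [0.138, 0.224, -0.965], [-0.616, -0.743, -0.26]]
[[40, 4, 13, -13, -0.03, 0.04, 0.08], [40, 5, 14, -13, -0.03, 0.03, 0.08], [40, 7, 13, -12, -0.03, 0.04, 0.08], [40, 8, 14, -11, -0.03, 0.03, 0.08], [40, 10, 12, -11, -0.03, 0.04, 0.08]]
[[40, 11, 13, -10, -0.04, 0.03, 0.08], [40, 12, 11, -9, -0.03, 0.04, 0.08], [40, 13, 11, -8, -0.03, 0.03, 0.08], [40, 15, 10, -7, -0.03, 0.04, 0.08], [40, 16, 9, -7, -0.03, 0.03, 0.08]]
end [0.4998 0.0418 0.1399]
```

View pics/s15.png

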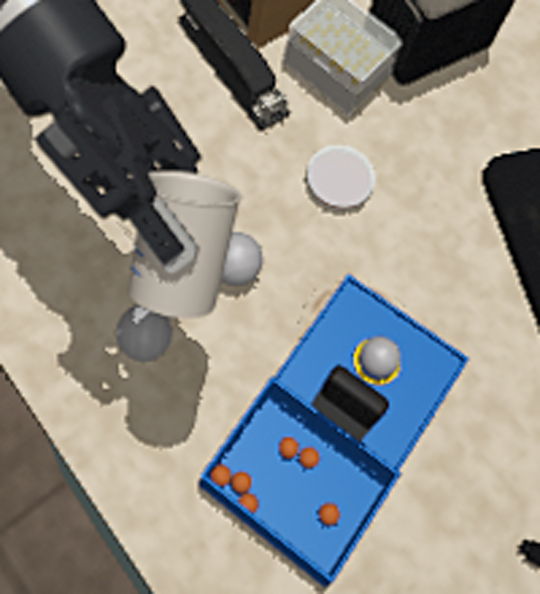

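Request:
move_arm:
  deltas:
    - [40,4,13,-13,-0.03,0.04,0.08]
    - [40,5,14,-13,-0.03,0.03,0.08]
    - [40,7,13,-12,-0.03,0.04,0.08]
    - [40,8,14,-11,-0.03,0.03,0.08]
    - [40,10,12,-11,-0.03,0.04,0.08]

```text
time_s: 15.75
position: [0.4738, -0.0404, 0.1841]
tool_rot: [[-0.479, 0.878, 0.031], [0.403, 0.251, -0.88], [-0.78, -0.409, -0.474]]
ft_force: [0.3, 0.2, 0.5]
width: 0.0552
```

Request:
move_arm:
  deltas:
    - [40,11,13,-10,-0.04,0.03,0.08]
    - [40,12,11,-9,-0.03,0.04,0.08]
    - [40,13,11,-8,-0.03,0.03,0.08]
    - [40,15,10,-7,-0.03,0.04,0.08]
    - [40,16,9,-7,-0.03,0.03,0.08]

```text
time_s: 16.38
position: [0.4998, 0.0401, 0.1395]
tool_rot: [[-0.113, 0.985, 0.131], [0.632, 0.173, -0.755], [-0.767, -0.003, -0.642]]
ft_force: [0.7, -0.6, -0.8]
width: 0.0547
```

Run:
```python
from h import *
f=grab('side'); crop(f,'s16',200,140,360,300,3.7)
s=st(); f=grab('wrist','w16'); 
R=RT(10,-40,0); print(R)
e=plan([.50,.0415,.055],R,5,40); plan([.50,.0415,.0385],R,3,40,e)
```

```text
t 16.43 p [0.5003 0.0424 0.1386] q [-1.204  0.664  0.814  2.076  0.475  0.901 -0.626] w 0.0548 F [-1.1  2.8 -1.5]
[[-0.114, 0.984, 0.134], [0.633, 0.176, -0.754], [-0.765, -0.001, -0.644]]
[[-1.11618897e-01  9.84807753e-01  1.33022222e-01]
 [ 6.33022222e-01  1.73648178e-01 -7.54406507e-01]
 [-7.66044443e-01  7.22120034e-18 -6.42787610e-01]]
[[40, 13, 0, 11, 0.0, 0.0, 0.0], [40, 13, 0, 11, 0.0, 0.0, 0.0], [40, 13, 0, 10, 0.0, 0.0, 0.0], [40, 13, 0, 11, 0.0, 0.0, 0.0], [40, 13, 0, 11, 0.0, 0.0, 0.01]]
end [0.4995 0.0416 0.0548]
[[40, 4, 0, 4, 0.0, 0.0, 0.0], [40, 4, 0, 3, 0.0, 0.0, 0.0], [40, 4, 0, 4, 0.0, 0.0, 0.0]]
end [0.4997 0.0408 0.0386]
```

View pics/s16.png

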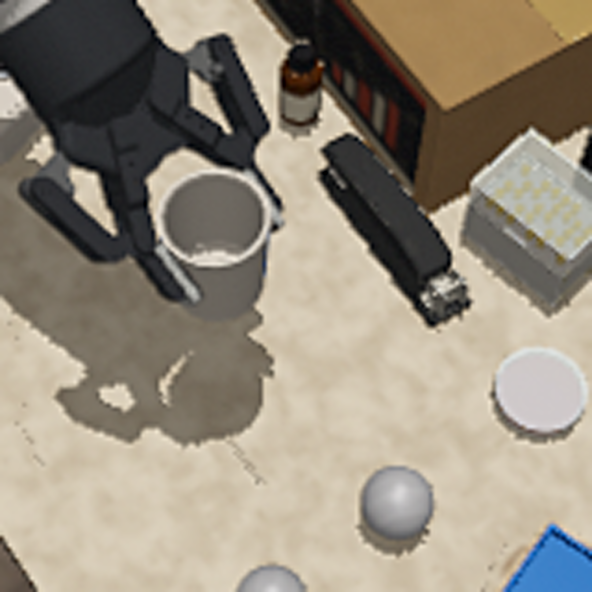

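View pics/w16.png

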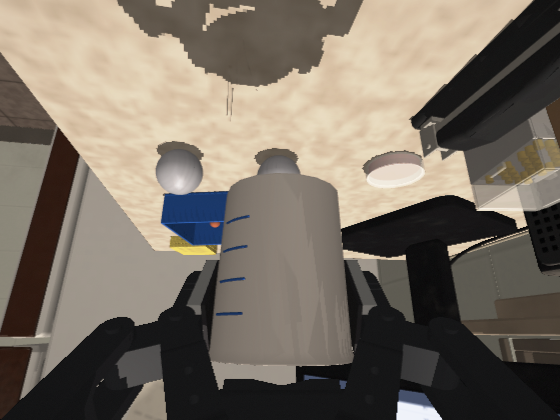

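Cup is empty and upright in the grip. Lowering it.

Request:
move_arm:
  deltas:
    - [40,13,0,11,0.0,0.0,0.0]
    - [40,13,0,11,0.0,0.0,0.0]
    - [40,13,0,10,0.0,0.0,0.0]
    - [40,13,0,11,0.0,0.0,0.0]
    - [40,11,0,9,0.0,0.0,0.0]

```text
time_s: 17.1
position: [0.4997, 0.0413, 0.0573]
tool_rot: [[-0.114, 0.985, 0.132], [0.632, 0.175, -0.755], [-0.766, -0.003, -0.642]]
ft_force: [0.6, -0.3, -0.7]
width: 0.055
```

Run:
```python
from h import *
st(); plan([.50,.0415,.038],RT(10,-40,0),3,40)
```

```text
t 17.1 p [0.4997 0.0413 0.0573] q [-1.154  0.818  0.748  2.094  0.434  0.761 -0.695] w 0.055 F [ 0.6 -0.3 -0.7]
[[-0.114, 0.985, 0.132], [0.632, 0.175, -0.755], [-0.766, -0.003, -0.642]]
[[40, 5, 0, 4, 0.0, 0.0, 0.0], [40, 5, 0, 4, 0.0, 0.0, 0.0], [40, 5, 0, 4, 0.0, 0.0, 0.0]]
end [0.4995 0.0417 0.0381]
```

Request:
move_arm:
  deltas:
    - [40,5,0,4,0.0,0.0,0.0]
    - [40,4,0,4,0.0,0.0,0.0]
    - [40,4,0,3,0.0,0.0,0.0]
    - [40,1,0,1,0,0,0]
    - [40,0,0,0,0,0,0]

```text
time_s: 17.73
position: [0.4999, 0.0413, 0.0403]
tool_rot: [[-0.114, 0.985, 0.133], [0.633, 0.175, -0.754], [-0.766, -0.002, -0.643]]
ft_force: [-0.2, 0.2, -1.6]
width: 0.0548
```

Run:
```python
from h import *
for i in range(3):
    f=grab('side'); s=monitor.observe(); print(np.round(s['ft_force'],1))
st(); crop(f,'s17',200,140,360,300,3.7)
```

```text
[ 0.1  0.  -0.5]
[ 0.4 -0.1 -0.6]
[ 0.9 -0.8 -0.9]
t 17.88 p [0.4999 0.0413 0.0404] q [-1.145  0.85   0.735  2.094  0.426  0.734 -0.71 ] w 0.0548 F [ 0.9 -0.8 -0.9]
[[-0.113, 0.985, 0.133], [0.633, 0.175, -0.754], [-0.766, -0.001, -0.643]]
```

View pics/s17.png

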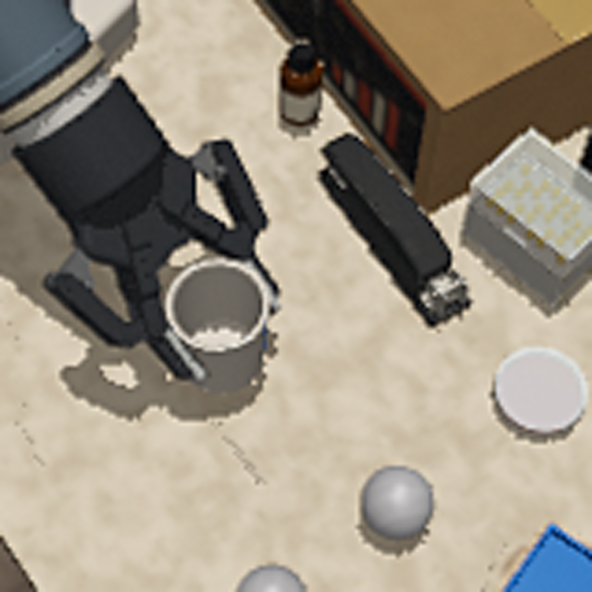

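Request:
move_arm:
  deltas:
    - [40,2,0,1,0.0,0.0,0.0]
    - [40,0,0,1,0.0,0.0,0.0]
    - [60,0,0,0,0.0,0.0,0.0]
    - [74,0,0,0,0,0,0]
    - [78,0,0,0,0,0,0]

```text
time_s: 18.5
position: [0.4998, 0.0409, 0.0373]
tool_rot: [[-0.114, 0.985, 0.133], [0.633, 0.175, -0.755], [-0.766, -0.002, -0.643]]
ft_force: [-1.2, 0.1, 0.1]
width: 0.0781
```

Run:
```python
from h import *
s=st()
R=np.array(s['tool_rot']); e=plan(np.array(s['position'])-R[:,2]*.10,R,5,78)
# grip grasp pose
yaw=1.8476; ty=np.array([-np.sin(yaw),np.cos(yaw),0])
print(ty)
f=grab('side'); crop(f,'s18',200,140,420,400,2.3)
```

```text
t 18.5 p [0.4998 0.0409 0.0373] q [-1.143  0.856  0.732  2.094  0.425  0.729 -0.713] w 0.0781 F [-1.2  0.1  0.1]
[[-0.114, 0.985, 0.133], [0.633, 0.175, -0.755], [-0.766, -0.002, -0.643]]
[[78, 0, 0, -20, 0.0, 0.0, 0.0], [78, 0, 0, -20, 0.0, 0.0, 0.0], [78, 0, 0, -20, 0.0, 0.0, 0.0], [78, 0, 0, -20, 0.0, 0.0, 0.0], [78, 0, 0, -20, 0.0, 0.0, 0.0]]
end [0.4865 0.1164 0.1016]
[-0.96193385 -0.27328239  0.        ]
```

View pics/s18.png

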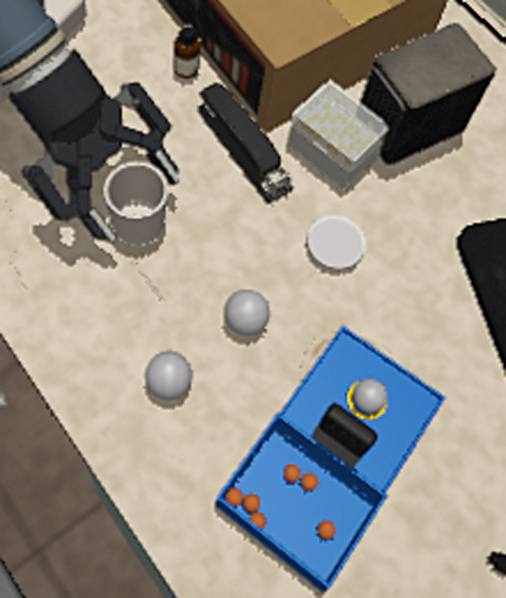

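Request:
move_arm:
  deltas:
    - [78,0,0,-8,0,0,0]
    - [78,0,0,-20,0.0,0.0,0.0]
    - [78,0,0,-25,0.0,0.0,0.0]
    - [78,0,0,-30,0.0,0.0,0.0]
    - [78,0,0,-30,0.0,0.0,0.0]

```text
time_s: 19.18
position: [0.4846, 0.1273, 0.1108]
tool_rot: [[-0.114, 0.985, 0.133], [0.633, 0.175, -0.754], [-0.766, -0.002, -0.643]]
ft_force: [0.6, -0.2, -0.2]
width: 0.0781
```

Run:
```python
from h import *
s=st(); f=grab('side'); crop(f,'s19',200,140,360,300,3.7)
R=frame([0,0,-1],[.962,.273,0]); print(R)
e=plan([.49,.05,.24],frame([0,-.5,-.86],[.97,.2,0]),5,78)
e=plan([.505,-.16,.22],R,7,60,e)
for p,z in (((318,188),0),((247,118),0),((247,85),.1),((172,75),0),((185,107),0),((400,130),.12)): print(p,ray(f,p,z).round(3))
```

```text
t 19.18 p [0.4846 0.1273 0.1108] q [-1.274  0.731  0.735  2.001  0.38   0.991 -0.688] w 0.0781 F [ 0.6 -0.2 -0.2]
[[-0.114, 0.985, 0.133], [0.633, 0.175, -0.754], [-0.766, -0.002, -0.643]]
[[-0.27300369  0.96201299  0.        ]
 [ 0.96201299  0.27300369  0.        ]
 [ 0.          0.         -1.        ]]
[[78, -30, -2, -4, 0.02, 0.07, -0.01], [78, -30, -3, -6, 0.01, 0.07, 0.0], [78, -29, -2, -9, 0.02, 0.07, -0.01], [78, -28, -3, -10, 0.02, 0.07, -0.01], [78, -28, -4, -12, 0.02, 0.07, -0.01]]
end [0.4898 0.0497 0.2401]
[[60, -24, -2, 18, -0.02, 0.07, -0.01], [60, -26, -3, 15, -0.01, 0.08, -0.02], [60, -27, -3, 14, -0.02, 0.07, -0.01], [60, -27, -4, 11, -0.02, 0.07, -0.01], [60, -29, -5, 10, -0.02, 0.08, -0.02]]
[[60, -28, -5, 7, -0.01, 0.07, -0.01], [60, -30, -6, 5, -0.02, 0.07, -0.01]]
end [ 0.5048 -0.1604  0.2204]
(318, 188) [0.69  0.074 0.   ]
(247, 118) [0.678 0.365 0.   ]
(247, 85) [0.693 0.377 0.1  ]
(172, 75) [0.594 0.633 0.   ]
(185, 107) [0.561 0.499 0.   ]
(400, 130) [0.885 0.032 0.12 ]
```

View pics/s19.png

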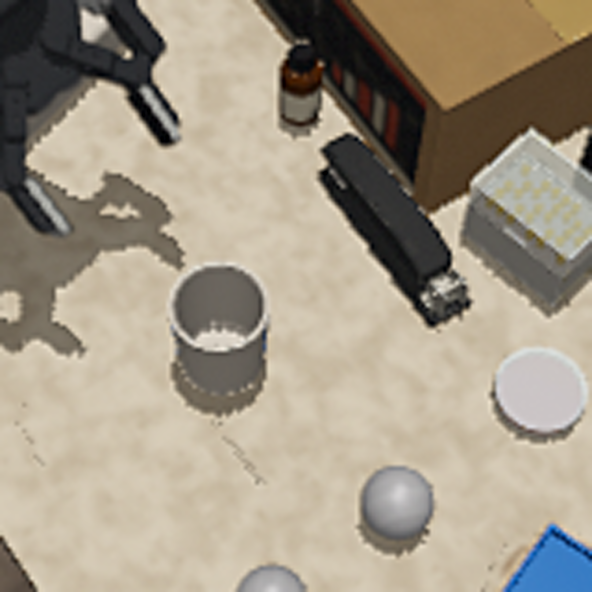

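Request:
move_arm:
  deltas:
    - [78,-30,-2,-4,0.02,0.07,-0.01]
    - [78,-30,-3,-6,0.01,0.07,0.0]
    - [78,-29,-2,-9,0.02,0.07,-0.01]
    - [78,-28,-3,-10,0.02,0.07,-0.01]
    - [78,-28,-4,-12,0.02,0.07,-0.01]

```text
time_s: 19.85
position: [0.4883, 0.0443, 0.2394]
tool_rot: [[-0.177, 0.984, -0.009], [0.851, 0.148, -0.504], [-0.495, -0.096, -0.863]]
ft_force: [0.4, -0.3, -0.5]
width: 0.0782
```

Request:
move_arm:
  deltas:
    - [60,-24,-2,18,-0.02,0.07,-0.01]
    - [60,-26,-3,15,-0.01,0.08,-0.02]
    - [60,-27,-3,14,-0.02,0.07,-0.01]
    - [60,-27,-4,11,-0.02,0.07,-0.01]
    - [60,-29,-5,10,-0.02,0.08,-0.02]

```text
time_s: 20.48
position: [0.4983, -0.1059, 0.225]
tool_rot: [[-0.245, 0.969, 0.004], [0.959, 0.243, -0.147], [-0.144, -0.032, -0.989]]
ft_force: [0.5, 0.4, -0.2]
width: 0.0599
```

Run:
```python
from h import *
s=st()
R=frame([0,0,-1],[.962,.273,0])
e=plan([.508,-.234,.20],R,5,60)
```

```text
t 20.48 p [ 0.4983 -0.1059  0.225 ] q [-0.589  0.238  0.748  1.992 -0.019  0.949  0.402] w 0.0599 F [ 0.5  0.4 -0.2]
[[-0.245, 0.969, 0.004], [0.959, 0.243, -0.147], [-0.144, -0.032, -0.989]]
[[60, -24, -4, 9, -0.01, 0.03, -0.01], [60, -25, -5, 8, 0.0, 0.03, 0.0], [60, -25, -4, 7, -0.01, 0.03, -0.01], [60, -24, -5, 6, -0.01, 0.02, 0.0], [60, -26, -5, 6, 0.0, 0.03, -0.01]]
end [ 0.5081 -0.2345  0.2002]
```

Request:
move_arm:
  deltas:
    - [60,-24,-4,9,-0.01,0.03,-0.01]
    - [60,-25,-5,8,0.0,0.03,0.0]
    - [60,-25,-4,7,-0.01,0.03,-0.01]
    - [60,-24,-5,6,-0.01,0.02,0.0]
    - [60,-26,-5,6,0.0,0.03,-0.01]

```text
time_s: 21.1
position: [0.5076, -0.2345, 0.2003]
tool_rot: [[-0.274, 0.962, -0.005], [0.962, 0.274, -0.006], [-0.005, -0.006, -1.0]]
ft_force: [0.8, 0.4, -0.4]
width: 0.0601
```

Run:
```python
from h import *
f=grab('wrist','w20'); s=st(); g=grab('side'); crop(g,'s20',220,180,420,400,2.7); crop(grab('scene'),'e20',300,100,420,220,4.5)
yaw=1.8476;ct=np.array([.508,-.234,0])
X=np.array([np.cos(yaw),np.sin(yaw),0]);Y=np.array([-np.sin(yaw),np.cos(yaw),0])
for nm,o in (('top+',(22,8,98)),('top+-',(22,-8,98)),('top-',(-22,8,98)),('well',(55,100,39)),('deck',(55,-100,4)),('well-',(-55,100,39)),('ball',(0,-55,19))):
    p=ct+X*o[0]/1e3+Y*o[1]/1e3+[0,0,o[2]/1e3]; print(nm,proj(f,p)[0].round(1),((proj(g,p)[0]-[220,180])*2.7).round(1))
```

```text
t 21.15 p [ 0.507  -0.2397  0.2003] q [-0.184  0.377  0.703  1.884 -0.277  0.981  0.912] w 0.0598 F [ 0.3 -4.3  1. ]
[[-0.268, 0.963, -0.004], [0.963, 0.268, -0.01], [-0.009, -0.007, -1.0]]
top+ [271.1 174.4] [328.1 381.2]
top+- [293.1 174.4] [341.  362.2]
top- [271.7 229.9] [384.5 422.6]
well [166.3 119.9] [202.3 479.2]
deck [387.  116.5] [349.1 276.4]
well- [179.2 236.2] [336.6 586.7]
ball [339.1 176.2] [382.4 358.5]
```

View pics/w20.png

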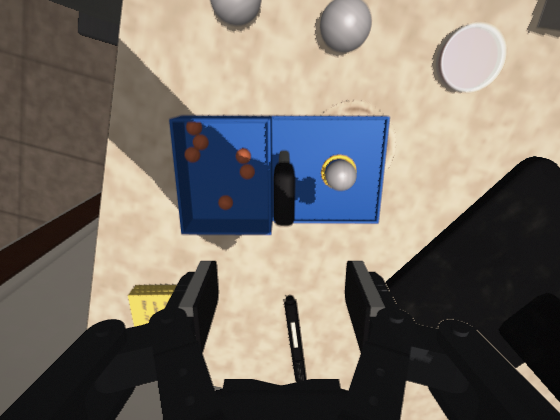

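View pics/s20.png

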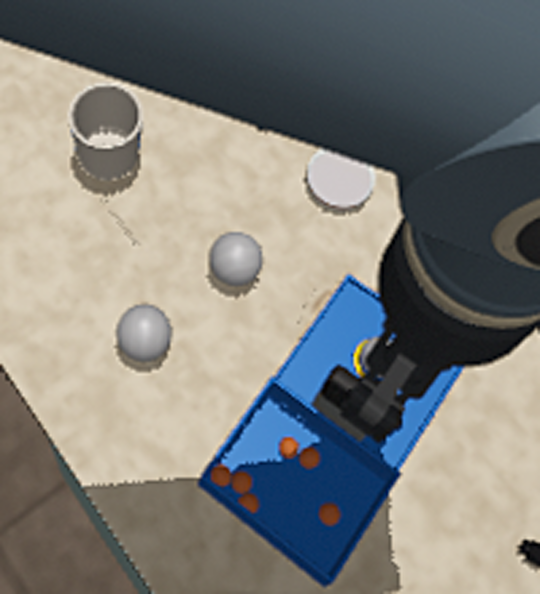

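View pics/e20.png

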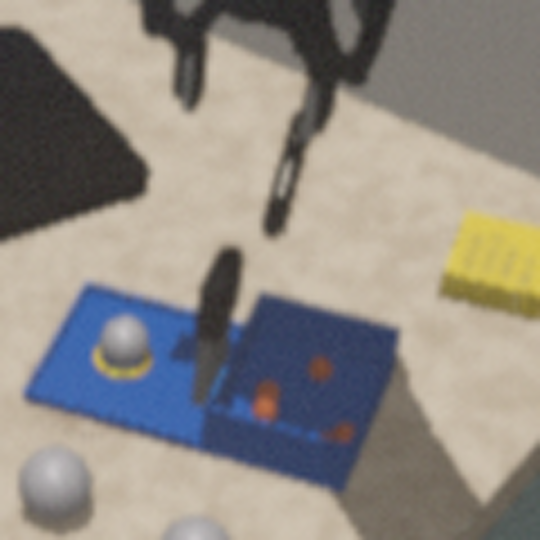

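Run:
```python
from h import *
s=st()
R=frame([0,0,-1],[.962,.274,0])
e=plan([.509,-.2345,.11],R,5,44)
e=plan([.509,-.2345,.065],R,5,44,e)
```

```text
t 21.25 p [ 0.5072 -0.2359  0.2003] q [-0.189  0.375  0.701  1.886 -0.276  0.982  0.906] w 0.0598 F [-0.4 -0.2  0.1]
[[-0.269, 0.963, -0.005], [0.963, 0.269, -0.009], [-0.007, -0.007, -1.0]]
[[44, 0, 1, 18, 0.0, 0.0, 0.0], [44, 1, 0, 18, 0.0, 0.0, 0.0], [44, 0, 1, 18, 0.0, 0.0, 0.0], [44, 0, 0, 18, -0.01, 0.01, 0.0], [44, 0, 1, 18, 0.0, 0.0, 0.0]]
end [ 0.5094 -0.2347  0.1103]
[[44, 0, 0, 9, 0.0, 0.0, 0.0], [44, 0, 0, 9, 0.0, 0.0, 0.0], [44, 0, 0, 9, 0.0, 0.0, 0.0], [44, 0, 0, 9, 0.0, 0.0, 0.0], [44, 0, -1, 9, 0.0, 0.0, 0.0]]
end [ 0.5086 -0.2348  0.0653]
```

Request:
move_arm:
  deltas:
    - [44,0,1,18,0.0,0.0,0.0]
    - [44,1,0,18,0.0,0.0,0.0]
    - [44,0,1,18,0.0,0.0,0.0]
    - [44,0,0,18,-0.01,0.01,0.0]
    - [44,0,1,16,0.0,0.0,0.0]

```text
time_s: 21.88
position: [0.5102, -0.2328, 0.1112]
tool_rot: [[-0.273, 0.962, 0.002], [0.962, 0.273, 0.005], [0.004, 0.004, -1.0]]
ft_force: [0.1, -0.1, 0.9]
width: 0.0439
```

Run:
```python
from h import *
f=grab('wrist','w21'); s=st(); crop(grab('side'),'s21',260,240,400,400,3.5)
R=frame([0,0,-1],[.962,.274,0])
e=plan([.509,-.2345,.065],R,5,44)
```

```text
t 21.93 p [ 0.5094 -0.232   0.1095] q [-0.114  0.493  0.62   1.961 -0.395  0.812  1.005] w 0.0442 F [-0.8  0.  -0.7]
[[-0.273, 0.962, -0.001], [0.962, 0.273, 0.006], [0.006, 0.001, -1.0]]
[[44, 0, 0, 9, 0.0, 0.0, 0.0], [44, -1, 0, 9, 0.0, 0.0, 0.0], [44, 0, -1, 9, 0.0, 0.0, 0.0], [44, -1, 0, 9, 0.0, 0.0, 0.0], [44, 0, 0, 10, 0.0, -0.01, 0.0]]
end [ 0.5091 -0.234   0.0645]
```

View pics/w21.png

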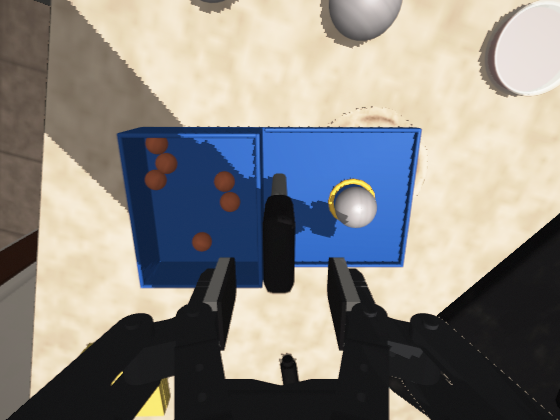

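View pics/s21.png

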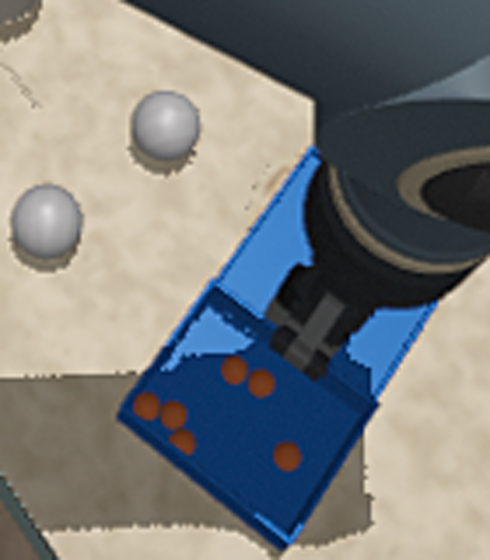

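Request:
move_arm:
  deltas:
    - [44,0,0,9,0.0,0.0,0.0]
    - [44,-1,0,9,0.0,0.0,0.0]
    - [44,0,0,9,0.0,0.0,0.0]
    - [44,-1,0,9,0.0,0.0,0.0]
    - [44,0,0,9,0.0,0.0,0.0]

```text
time_s: 22.6
position: [0.5114, -0.2344, 0.067]
tool_rot: [[-0.273, 0.962, 0.003], [0.962, 0.273, 0.004], [0.003, 0.004, -1.0]]
ft_force: [-0.0, 0.7, 0.4]
width: 0.0437
```

Run:
```python
from h import *
f=grab('wrist','w22'); s=st();
```

```text
t 22.65 p [ 0.5107 -0.2339  0.066 ] q [-0.072  0.557  0.573  1.982 -0.452  0.73   1.053] w 0.0437 F [-0.3 -0.3 -1.4]
[[-0.273, 0.962, 0.001], [0.962, 0.273, 0.005], [0.005, 0.002, -1.0]]
```

View pics/w22.png

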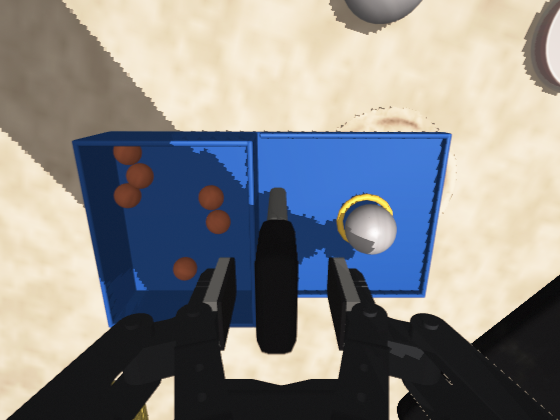

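Request:
move_arm:
  deltas:
    - [44,0,-2,0,0.0,0.0,0.0]
    - [30,0,0,1,0.0,0.0,0.0]
    - [22,0,0,0,0.0,0.0,0.0]
    - [10,0,0,0,0.0,0.0,0.0]
    - [5,0,0,0,0.0,0.0,0.0]

```text
time_s: 23.28
position: [0.5096, -0.2349, 0.067]
tool_rot: [[-0.273, 0.962, 0.003], [0.962, 0.273, 0.004], [0.003, 0.005, -1.0]]
ft_force: [-0.1, 0.5, 3.4]
width: 0.0152
```

Run:
```python
from h import *
f=grab('wrist','w23'); s=st();
```

```text
t 23.32 p [ 0.5096 -0.2349  0.0669] q [-0.07   0.554  0.573  1.985 -0.452  0.729  1.056] w 0.0155 F [-0.5  1.1  4.9]
[[-0.273, 0.962, 0.003], [0.962, 0.273, 0.005], [0.003, 0.005, -1.0]]
```

View pics/w23.png

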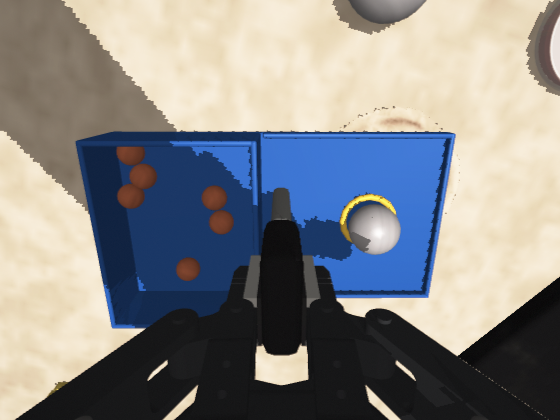

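Request:
move_arm:
  deltas:
    - [5,0,0,-3,0.0,0.0,0.0]
    - [5,0,0,-6,0.0,0.0,0.0]
    - [5,0,0,-8,0.0,0.0,0.0]
    - [5,0,0,-8,0.0,0.0,0.0]
    - [5,0,0,-5,0.0,0.0,0.0]

```text
time_s: 23.95
position: [0.5096, -0.235, 0.0973]
tool_rot: [[-0.273, 0.962, 0.004], [0.962, 0.273, 0.004], [0.003, 0.005, -1.0]]
ft_force: [0.1, 0.0, -4.4]
width: 0.0153
```

Run:
```python
from h import *
f=grab('wrist','w24'); s=st(); crop(grab('scene'),'e24',290,100,420,220,4.5);print(s['wrist_torque'])
```

```text
t 24.0 p [ 0.5098 -0.2352  0.0978] q [-0.098  0.51   0.607  1.968 -0.413  0.785  1.025] w 0.0155 F [ 0.8 -0.9 -2.8]
[[-0.273, 0.962, 0.005], [0.962, 0.273, 0.004], [0.003, 0.006, -1.0]]
[ 0.00974675 -0.02024097  0.02505672]
```

View pics/w24.png

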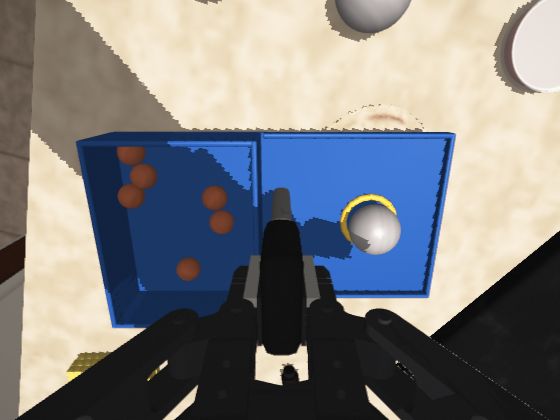

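View pics/e24.png

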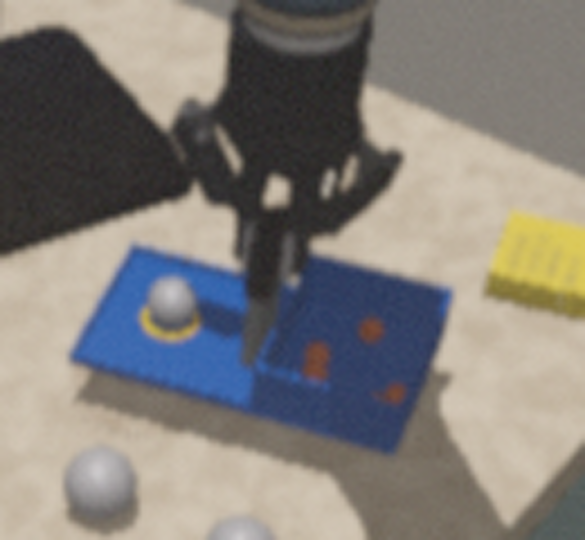

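Request:
move_arm:
  deltas:
    - [5,0,0,-8,0.0,0.0,0.0]
    - [5,3,1,-16,0.0,0.0,0.0]
    - [5,6,2,-24,0.0,0.0,0.0]
    - [5,10,3,-26,0.0,0.0,0.0]
    - [5,13,4,-26,0.0,0.0,0.0]

```text
time_s: 24.68
position: [0.5098, -0.2018, 0.1985]
tool_rot: [[-0.273, 0.962, 0.004], [0.962, 0.272, 0.004], [0.003, 0.005, -1.0]]
ft_force: [-0.2, 0.0, -4.5]
width: 0.0156
```

Run:
```python
from h import *
s=st()
R=frame([0,0,-1],[.962,.273,0])
e=plan([.50,.30,.228],R,25,5)
```

```text
t 24.68 p [ 0.5098 -0.2018  0.1985] q [-0.245  0.354  0.697  1.915 -0.28   0.968  0.858] w 0.0156 F [-0.2  0.  -4.5]
[[-0.273, 0.962, 0.004], [0.962, 0.272, 0.004], [0.003, 0.005, -1.0]]
[[5, 19, 5, -1, 0.0, 0.0, 0.0], [5, 20, 5, -1, 0.0, 0.0, 0.0], [5, 19, 5, -1, 0.0, 0.0, 0.0], [5, 20, 5, -1, 0.0, 0.0, 0.0], [5, 19, 5, -1, 0.0, 0.0, 0.0]]
[[5, 20, 6, -2, 0.0, 0.0, 0.0], [5, 19, 5, -1, 0.0, 0.0, 0.0], [5, 19, 5, -1, 0.0, 0.0, 0.0], [5, 20, 5, -1, 0.0, 0.0, 0.0], [5, 19, 5, -1, 0.0, 0.0, 0.0]]
[[5, 20, 5, -1, 0.0, 0.0, 0.0], [5, 19, 5, -1, 0.0, 0.0, 0.0], [5, 20, 5, -1, 0.0, 0.0, 0.0], [5, 19, 5, -1, 0.0, 0.0, 0.0], [5, 19, 5, -1, 0.0, 0.0, 0.0]]
[[5, 20, 6, -2, 0.0, 0.0, 0.0], [5, 19, 5, -1, 0.0, 0.0, 0.0], [5, 20, 5, -1, 0.0, 0.0, 0.0], [5, 19, 5, -1, 0.0, 0.0, 0.0], [5, 19, 5, -1, 0.0, 0.0, 0.0]]
[[5, 20, 5, -1, 0.0, 0.0, 0.0], [5, 19, 5, -1, 0.0, 0.0, 0.0], [5, 20, 5, -1, 0.0, 0.0, 0.0], [5, 19, 5, -1, 0.0, 0.0, 0.0], [5, 20, 5, -1, 0.0, 0.0, 0.0]]
end [0.4994 0.3002 0.2276]
```

Request:
move_arm:
  deltas:
    - [5,16,5,-6,0.0,0.0,0.0]
    - [5,18,5,-6,0.0,0.0,0.0]
    - [5,19,5,-4,0.0,0.0,0.0]
    - [5,20,5,-3,0.0,0.0,0.0]
    - [5,19,5,-2,0.0,0.0,0.0]

```text
time_s: 25.3
position: [0.5086, -0.106, 0.2192]
tool_rot: [[-0.273, 0.962, 0.004], [0.962, 0.273, 0.005], [0.004, 0.005, -1.0]]
ft_force: [-1.0, -0.2, -3.7]
width: 0.0153
```

Request:
move_arm:
  deltas:
    - [5,20,5,-1,0.0,0.0,0.0]
    - [5,19,5,-1,0.0,0.0,0.0]
    - [5,19,5,-1,0.0,0.0,0.0]
    - [5,20,5,-1,0.0,0.0,0.0]
    - [5,19,5,-1,0.0,0.0,0.0]

```text
time_s: 25.92
position: [0.506, -0.006, 0.2245]
tool_rot: [[-0.273, 0.962, 0.004], [0.962, 0.273, 0.005], [0.004, 0.005, -1.0]]
ft_force: [-0.6, -0.4, -3.9]
width: 0.0153
```

Run:
```python
from h import *
s=st()
f=grab('side','s26')
R=frame([0,0,-1],[.962,.273,0])
e=plan([.507,.338,.222],R,20,5)
```

```text
t 25.93 p [ 0.506  -0.006   0.2245] q [-0.624  0.23   0.658  1.977 -0.174  0.985  0.394] w 0.0153 F [-0.6 -0.4 -3.9]
[[-0.273, 0.962, 0.004], [0.962, 0.273, 0.005], [0.004, 0.005, -1.0]]
[[5, 16, 5, 0, 0.0, 0.0, 0.0], [5, 17, 5, 0, 0.0, 0.0, 0.0], [5, 16, 4, 1, 0.0, 0.0, 0.0], [5, 16, 5, 0, 0.0, 0.0, 0.0], [5, 17, 5, 0, 0.0, 0.0, 0.0]]
[[5, 16, 5, 0, 0.0, 0.0, 0.0], [5, 16, 4, 1, 0.0, 0.0, 0.0], [5, 17, 5, 0, 0.0, 0.0, 0.0], [5, 16, 5, 0, 0.0, 0.0, 0.0], [5, 17, 5, 0, 0.0, 0.0, 0.0]]
[[5, 16, 4, 1, 0.0, 0.0, 0.0], [5, 16, 5, 0, 0.0, 0.0, 0.0], [5, 17, 5, 0, 0.0, 0.0, 0.0], [5, 16, 5, 0, 0.0, 0.0, 0.0], [5, 16, 4, 1, 0.0, 0.0, 0.0]]
[[5, 17, 5, 0, 0.0, 0.0, 0.0], [5, 16, 5, 0, 0.0, -0.01, 0.0], [5, 16, 5, 0, 0.0, 0.0, 0.0], [5, 17, 4, 0, 0.0, 0.0, 0.0], [5, 16, 5, 0, 0.01, 0.0, 0.0]]
end [0.507  0.3379 0.2224]
```

View pics/s26.png

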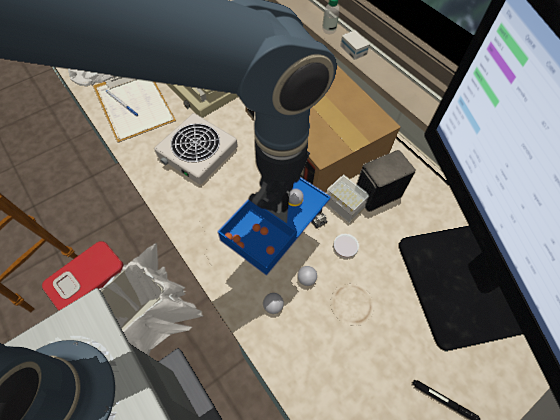

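Request:
move_arm:
  deltas:
    - [5,16,5,0,0.0,0.0,0.0]
    - [5,17,5,0,0.0,0.0,0.0]
    - [5,16,4,0,0.0,0.0,0.0]
    - [5,16,5,0,0.0,0.0,0.0]
    - [5,17,5,0,0.0,0.0,0.0]

```text
time_s: 26.6
position: [0.5069, 0.08, 0.224]
tool_rot: [[-0.273, 0.962, 0.003], [0.962, 0.273, 0.004], [0.003, 0.004, -1.0]]
ft_force: [0.2, -0.9, -5.3]
width: 0.0156
```

Request:
move_arm:
  deltas:
    - [5,16,5,0,0.0,0.0,0.0]
    - [5,16,4,0,0.0,0.0,0.0]
    - [5,17,5,0,0.0,0.0,0.0]
    - [5,16,5,0,0.0,0.0,0.0]
    - [5,17,5,0,0.0,0.0,0.0]

```text
time_s: 27.22
position: [0.5076, 0.1654, 0.2244]
tool_rot: [[-0.273, 0.962, 0.003], [0.962, 0.273, 0.004], [0.003, 0.004, -1.0]]
ft_force: [0.2, -0.4, -4.5]
width: 0.0156
```

Request:
move_arm:
  deltas:
    - [5,16,4,0,0.0,0.0,0.0]
    - [5,16,5,0,0.0,0.0,0.0]
    - [5,16,5,0,0.0,0.0,0.0]
    - [5,14,4,0,0.0,0.0,0.0]
    - [5,12,3,0,0.0,0.0,0.0]

```text
time_s: 27.85
position: [0.5075, 0.2422, 0.2247]
tool_rot: [[-0.274, 0.962, 0.003], [0.962, 0.274, 0.004], [0.003, 0.004, -1.0]]
ft_force: [0.6, 0.0, -4.3]
width: 0.0151
```

Run:
```python
from h import *
s=st()
f=grab('side','s27'); f=grab('scene','e27')
R=frame([0,0,-1],[.962,.273,0])
e=plan([.5075,.338,.213],R,9,5)
```

```text
t 27.85 p [0.5075 0.2422 0.2247] q [-0.949  0.321  0.542  1.851 -0.195  1.018 -0.049] w 0.0151 F [ 0.6  0.  -4.3]
[[-0.274, 0.962, 0.003], [0.962, 0.274, 0.004], [0.003, 0.004, -1.0]]
[[5, 10, 3, 1, 0.0, 0.0, 0.0], [5, 10, 3, 2, 0.0, 0.0, 0.0], [5, 10, 3, 1, 0.0, 0.0, 0.0], [5, 10, 3, 1, 0.0, 0.0, 0.0], [5, 11, 3, 2, 0.0, 0.0, 0.0]]
[[5, 10, 3, 1, 0.0, 0.0, 0.0], [5, 10, 2, 1, 0.0, 0.0, 0.0], [5, 10, 3, 2, 0.0, 0.0, 0.0], [5, 10, 3, 1, 0.0, 0.0, 0.0]]
end [0.5072 0.3379 0.2131]
```

View pics/s27.png

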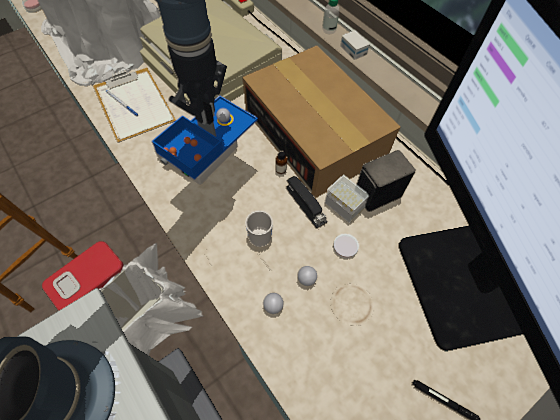

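View pics/e27.png

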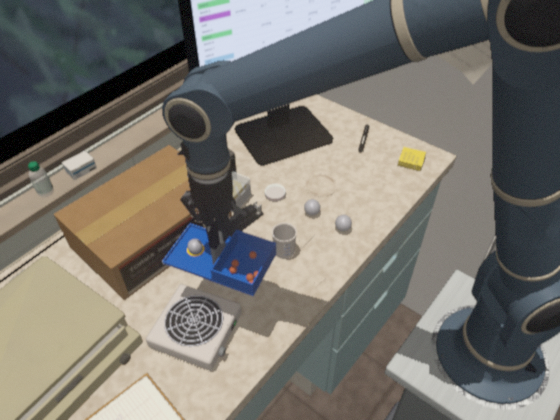

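Request:
move_arm:
  deltas:
    - [5,11,3,1,0.0,0.0,0.0]
    - [5,12,3,2,0.0,0.0,0.0]
    - [5,12,3,1,0.0,0.0,0.0]
    - [5,12,3,1,0.0,0.0,0.0]
    - [5,12,3,2,0.0,0.0,0.0]

```text
time_s: 28.58
position: [0.5059, 0.3031, 0.2179]
tool_rot: [[-0.274, 0.962, 0.003], [0.962, 0.274, 0.005], [0.004, 0.004, -1.0]]
ft_force: [-1.3, -1.0, -3.8]
width: 0.0148
```

Run:
```python
from h import *
s=st()
R=frame([0,0,-1],[.962,.273,0])
e=plan([.5075,.338,.213],R,4,5)
```

```text
t 28.57 p [0.5059 0.3031 0.2179] q [-1.007  0.373  0.518  1.795 -0.216  1.024 -0.129] w 0.0148 F [-1.3 -1.  -3.8]
[[-0.274, 0.962, 0.003], [0.962, 0.274, 0.005], [0.004, 0.004, -1.0]]
[[5, 8, 3, 1, 0.0, 0.0, 0.0], [5, 9, 3, 2, 0.0, 0.0, 0.0], [5, 8, 2, 1, 0.0, 0.0, 0.0], [5, 8, 3, 1, 0.0, 0.0, 0.0]]
end [0.5074 0.3379 0.2131]
```

Request:
move_arm:
  deltas:
    - [5,11,3,1,0.0,0.0,0.0]
    - [5,9,3,1,0.0,0.0,0.0]
    - [5,7,2,1,0.0,0.0,0.0]
    - [5,5,2,1,0.0,0.0,0.0]
    - [5,2,1,1,0,0,0]

```text
time_s: 29.2
position: [0.5072, 0.3381, 0.2131]
tool_rot: [[-0.273, 0.962, 0.003], [0.962, 0.273, 0.004], [0.003, 0.004, -1.0]]
ft_force: [1.0, 0.5, -4.1]
width: 0.0153
```

Request:
move_arm:
  deltas:
    - [5,0,0,0,0,0,0]
    - [5,0,0,0,0,0,0]
    - [5,0,0,0,0,0,0]
    - [5,0,0,0,0,0,0]
    - [5,0,0,0,0,0,0]

```text
time_s: 29.82
position: [0.5072, 0.3378, 0.2132]
tool_rot: [[-0.273, 0.962, 0.003], [0.962, 0.273, 0.005], [0.004, 0.004, -1.0]]
ft_force: [0.8, 0.5, -3.7]
width: 0.0156
```

Run:
```python
from h import *
s=st(); print(np.abs(s['qvel']).max())
f=grab('side'); crop(f,'s28',120,40,320,200,4); g=grab('scene');crop(g,'e28',100,180,300,380,3);h=grab('wrist','w28')
# predicted tray points
z0=s['position'][2]-.067; ct=np.array([s['position'][0],s['position'][1],z0]); yaw=1.8476
X=np.array([np.cos(yaw),np.sin(yaw),0]);Y=np.array([-np.sin(yaw),np.cos(yaw),0])
for o in ((55,100,39),(-55,100,39),(55,-100,4),(-55,-100,4)):
    p=ct+X*o[0]/1e3+Y*o[1]/1e3+[0,0,o[2]/1e3]; print(o,((proj(f,p)[0]-[120,40])*4).round(),((proj(g,p)[0]-[100,180])*3).round())
```

```text
t 29.82 p [0.5072 0.3378 0.2132] q [-1.033  0.41   0.506  1.753 -0.229  1.032 -0.168] w 0.0156 F [ 0.8  0.5 -3.7]
[[-0.273, 0.962, 0.003], [0.962, 0.273, 0.005], [0.004, 0.004, -1.0]]
0.0038666928621527916
(55, 100, 39) [ 48. 305.] [358. 421.]
(-55, 100, 39) [197. 406.] [439. 281.]
(55, -100, 4) [319. 149.] [ 85. 343.]
(-55, -100, 4) [459. 232.] [178. 219.]
```

View pics/s28.png

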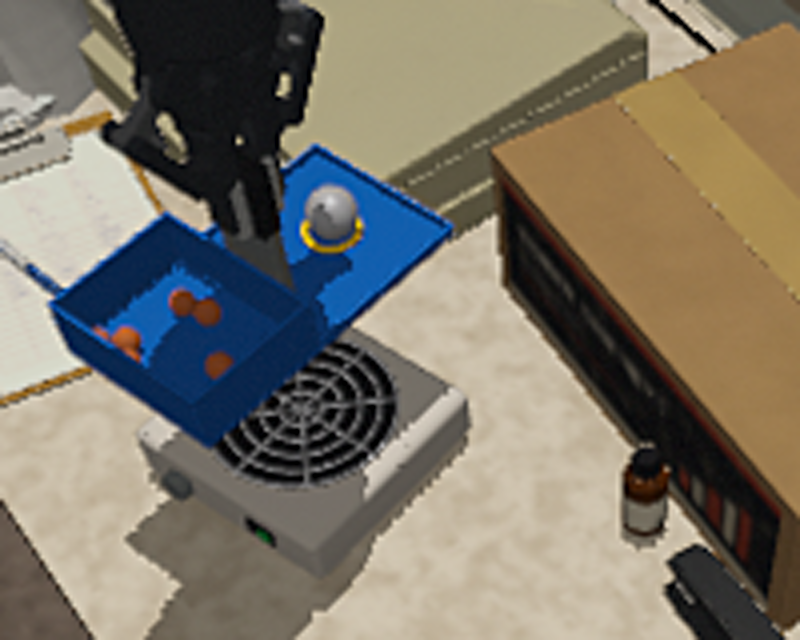

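View pics/e28.png

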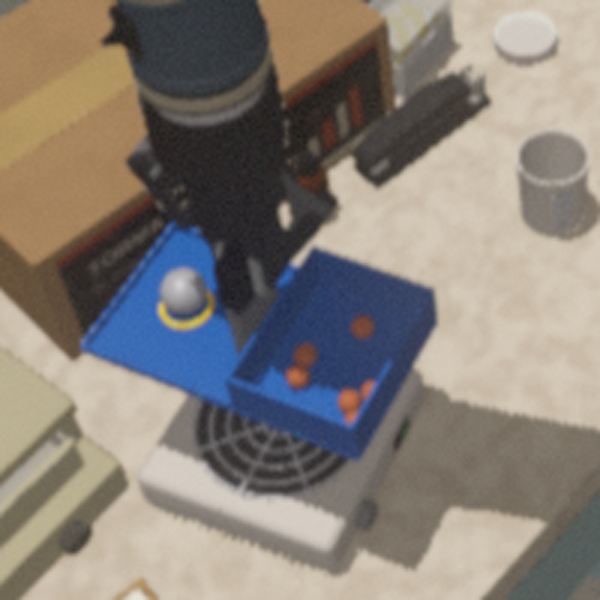

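View pics/w28.png

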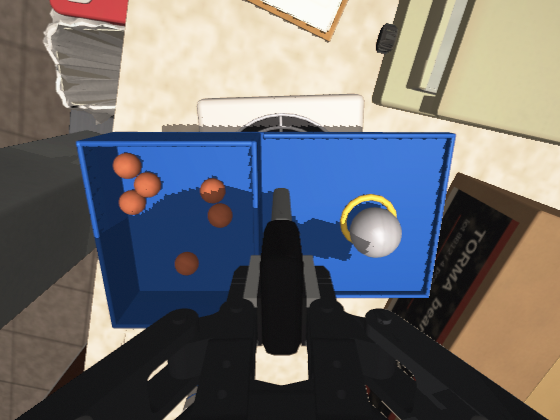

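Run:
```python
from h import *
print(ctrl.hand_in())
```

```text
the job is handed in; nothing more can be done
None
```

I poured all six balls into the tray's well and stood the empty cup upright on the worktop at about (0.50, 0.05). I then carried the tray by its grip to the static eliminator and handed in at about 30 s with it still held there.

**Final checks:**
- **Tray:** centred over the grille to within a few mm, with its underside about 10 cm above it. The tool was level to about 0.3° and still, and the tray stayed 10 cm clear of the eliminator.
- **Balls:** the big ball was in its yellow ring and all six small balls were in the well.
- **Bystanders:** the petri dish, dropper bottle and stapler were where they started in the pictures.

**What went wrong or disagreed:**
- **Contact during the pour:** the gripper pressed on something, most likely a knuckle on the well wall. The measured force reached about 6 N, and I raised the arm. The tray moved less than about 2 mm and nothing spilled.
- **Camera heights:** triangulated heights came out about 5–7 mm low for the cup rim and grille. I used the heights given in the task instead and relied on the cameras only for horizontal position.

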